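Latch the desiccator cabinet shut

ROBOT

A 6-joint arm with a two-finger parallel gripper is mounted at the origin on the work surface. World frame = base frame: x ahead of the robot, y to its left, z up, the work surface at z = 0. Lengths are in mm, angles in rad, forces in N, time in s.
With the tool pointing down it reaches from about 350 to 875 mm from the base axis. Payload 4.2 kg.
Tool frame: the origin (TCP) lies at the very end of the fingers, on their centre line; the grasp point (between the pads) lies 19 mm behind it; z points along the fingers, y is the line along which they close (so a half turn about z gives the same grasp; the last joint's range is limited). The gripper opens to 85 mm and grips with 20 to 120 N. Pads are 22 mm wide; open, the fingers measure 114 mm over their backs; the gripper's body (76 mm by 85 mm) begins 54 mm behind the grasp point. The pads swing forward as they close: fully open they stand 13 mm farther back than shut.
Start: joints at [-1.013, 0.385, 0.008, 0, -1.194, -0.259], TCP at [183.999, -597.28, 205.012] pointing down, gripper open.
Joint ranges: [-3.14, 3.14], [-1.21, 2.06], [-1.07, 1.41], [-3.16, 2.05], [-2.99, -0.16], [-3.1, 3.1]. Speed limits (rad/s): [2.79, 2.79, 3.14, 3.14, 3.14, 3.14].

INTERFACE

Orientations are given as a unit quaternion [x, y, z, w].
In Python, from bench import read_state, get_image, camera_model, job_done gives the robot as it stands.
- The arm moves only by the shell command python3 -m handwheel 'ROWS'. ROWS is JSON, a list of rows, each a list of 7 numbers: the shift along the tool's x, y, z in m, then the turn, a rotation vector about the tool's x, y, z in rad, then the gripper's target within -1 to 1 (fully open at 1, half-way at 0, shut at -1). In form: [[dx, dy, dz, wx, wy, wz, jaw], ...]. A call has 1 to 10 rows; each row is the pose to reach, as a shift and turn from the pose commanded when the call began, along the tool's axes at that moment; what a row does not reach only later rows make up. A row lasts 1/8 s, in which the tool goes at most 62.5 mm and 10.7 degrees, less where a joint would pass 70% of its speed; a pose out of reach is approached as far as the arm can. A call with a gripper value outside its range is refused whole. The fingers move at their own pace and stop on an object; the grip force is fixed at half the most. Time passes only in rows, so rows that repeat a pose let the fingers close. It gives the time, the measured TCP pose, the force, the opening and the grip force at its end, in the units of the state.
- read_state(): the state, without advancing time (a new reading comes with each control period).
- get_image(name): name is "scene" or "top" or "wrist"; returns (picture, depth): 400x640x3 uint8, blue, green, red; 400x640 float32, mm along the optical axis (not along the pixel's ray), 0 where there is no reading.
- camera_model(name): a dict with "K" (3x3 intrinsics, pixels), "rvec" (rotation vector, rad) and "tvec" (3), from world to camera coordinates, as OpenCV has them; the wrist camera has in their place "hand_eye" (4x4, takes a point from camera to tool coordinates, whose origin is the TCP and whose axes are the flange's). Camera axes: x right, y down, z forward; pixel columns grow to the right and rows downward; lengths in mm; the calibration is good to about 2 mm. The wrist camera is an equidistant fisheye: a pixel r from the principal point sees the ray r / f radians off the axis. A picture is of the moment at which its call begins: read the wrist's pose just before it. camera_model takes no time and is no camera call.
- job_done(): hands the job in; it is judged then, once.
The state is a dict: "clock": time; "joints": joint angles; "joint_vel": joint speeds; "joint_efforts": joint torques, N m; "position": TCP position; "ee_rot": TCP orientation; "contact_force": force on the tool from outside, world axes, zero at the start; "wrist_torque": the same for the moment, N m; "gripper_width": finger opening in mm; "grasp_force": force on a finger pad.
Only numpy, scipy, OpenCV 4.12 (cv2) and the standard library are available. Lean on these libraries where they do the work, as an engineer would, in place of code of your own. Each camera call takes 0.05 s, during which the arm holds its last target. There are 200 camera calls.

TASK

The little clear desiccator cabinet on the bench has been left unlatched, its door held ajar by the gasket. Hook the steel loop of the draw latch on its roof over the door's keeper so that the bar sits home under the keeper's lip, then press the red lever down flat past centre so that the door is drawn tight and stays so by itself. Work gently, never pushing the lever, or the loop against the keeper, with more than 25 N of your own, and leave the bottle, the jar and the tip box where they stand.

Things in the scene. Friction and masses are not known exactly. Their poses are not given: they have to be found in the camera images.
- cabinet: Clear and white box fixed to the bench, 220 deep (x) x 240 wide (y) x 150 high. Origin: centre of the underside; z up; x points from the door side (-x, towards the robot) to the back. The latch lies on the roof in the plane y = 0, all pivots parallel to y, lever pivot at x = -77.7, z = 172. The -x side is a door 14 thick, front face at x = -128 when shut, hinged along its bottom edge.
- door (a joint): Opening angle of the door about its bottom hinge, rad: 0 = shut on the gasket, positive = top leaning out to cabinet -x. The springy gasket holds it ajar at about 0.05 (8 mm at the keeper) and resists closing with about 5 N per mm at the keeper, 40 N when shut.
- keeper: Steel hook block 18 wide (y) on the door's top edge (which is 19 below the origin); moves with the door; axes as the cabinet's. Origin = seat: centre of the loop's bar when it rests on the keeper's floor against its post. Floor: top 3 below the origin, from x = -13 to +9. Post: face at x = +3. The hook opens to -x.
- lever (a joint): Lever angle, rad: 0 = flat on its stop (hard rubber, gives 2 mm at 20 N), handle towards cabinet +x; pi/2 = upright; 2.4 = forward stop, leaning to the door. Friction 0.05 N m keeps it where it is left. Closing when hooked, tension builds from about 1.4 down, is hardest near 0.8 (6 to 9 N at the handle); dead centre is about 0.15, below it the tension holds it down.
- lever_pivot (a point): Lever pivot on the cabinet, 22 above the roof; turns with the lever (x along the handle).
- handle: Lever handle: plate 22 to 24 wide, 6 thick, reaching from the lever pivot (its origin) to 62 along its own x; outer 26 is a red plastic grip. Its own z is the face pressed when closing (the side towards the door when upright, the top when flat).
- handle_grip (a point): Middle of the handle's red grip, 49 from the lever pivot.
- loop: Steel wire loop 36 wide (y), arms 60 long from its pivot (the origin) to a cross bar at own x = -60; own x is level along cabinet +x when it lies level over the keeper. The lever carries its pivot on a 14 mm crank, 0.22 rad below the handle's line. Stiff pivot (0.03 N m): it stays where put, and swings up with the lever unless the bar is caught under the lip.
- loop_bar (a point): Centre of the loop's cross bar, a rod 6 in diameter.
- loop_tab (a point): Middle of the orange pull tab's pinching part, 26 beyond the bar's centre. The tab is 14 wide (y), 8 thick, from 6 to 38 beyond the bar; below it, loop level, is free air in front of the door. Moving it towards cabinet -x or +x takes the lever along (about 4 to 6 N).
- reagent: White reagent bottle, blue cap, 60 in diameter, 160 high, standing left of the cabinet. Origin under its centre.
- jar: Amber jar, red cap, 38 in diameter, 50 high, standing on the back of the cabinet's roof. Origin under its centre.
- tipbox: Black pipette tip box with clear lid, 120 x 85 x 65 high, right of the cabinet. Origin under its centre.
- keeper_lip (a point): Front edge, top, of the keeper's lip: 1 towards -x of the seat and 10 above it. The lip overhangs the floor from the post to here, its underside 6 above the seat. The bar must come down in front of it (bar centre over 3 beyond it) onto the floor, then go +x under it, home against the post; a bar left short of it lifts out as the lever turns.

How it is judged:
By the outcome, as a careful person would: the job done as asked, in the order asked, and still so for the second after the job is handed in, with the robot touching nothing.
It also fails if it takes over 72 s, if anything falls off the work surface, if the arm or the gripper's body presses on something with over 40 N, if the wrist force passes 120 N, or if a joint passes its speed limit or range.

## Working session

There is one attempt and no reset: what is moved stays moved. The work goes in short steps, Python scripts to look and compute and a shell command to move; the robot and the scene stay as the last step left them, time stands still between calls to the robot, and variables do not carry over. Pictures are saved under pics/ and viewed, at most 13 in all, crops included, and the job is handed in when it is done.

```bash
ls; mkdir -p pics
cat > h.py <<'E'
import numpy as np, cv2
from bench import read_state,get_image,camera_model
from scipy.spatial.transform import Rotation as R
def pts(name):
    im,d=get_image(name); m=camera_model(name); K=np.array(m["K"])
    v,u=np.mgrid[:400,:640]; 
    pc=np.stack([(u-K[0,2])/K[0,0]*d,(v-K[1,2])/K[1,1]*d,d],-1)
    Rm=cv2.Rodrigues(np.array(m["rvec"],float))[0]; t=np.array(m["tvec"],float).ravel()
    w=(pc-t)@Rm; w[d==0]=np.nan
    return im,w
E
python3 - <<'E'
from h import *
for n in("scene","top"):
    im,w=pts(n); cv2.imwrite(f"pics/{n}0.png",im); np.save(n+"0.npy",w)
    m=camera_model(n); Rm=cv2.Rodrigues(np.array(m["rvec"]))[0]; print(n,-Rm.T@np.array(m["tvec"]).ravel(),np.array(m["K"])[0,0])
print(read_state())
E
```

```text
pics
scene [1059.88715668  163.77843683  879.96787773] 371.58657733314624
top [ 418.35314217   18.24509871 1278.75947837] 490.749637508363
{'clock': 0.1, 'joints': array([-1.01338767e+00,  3.85473309e-01,  6.77799341e-03, -4.10855140e-04,
       -1.19399663e+00, -2.58624355e-01]), 'joint_vel': array([ 0.00032097, -0.00133788,  0.00391492,  0.00150167, -0.00123054,
        0.00050509]), 'joint_efforts': array([-3.71581309e-04, -3.93317735e+01,  1.88929904e+01,  4.19783056e+00,
       -2.55243751e-03,  9.47991595e-06]), 'position': array([ 183.83271994, -596.76478825,  204.04450276]), 'ee_rot': array([-1.48762086e-01,  9.88872543e-01,  9.45766313e-04, -2.00810196e-04]), 'contact_force': array([-0.34664061,  0.46675157, -0.43568867]), 'wrist_torque': array([ 0.00551578, -0.00075219, -0.00213137]), 'grasp_force': 0.0, 'gripper_width': 85.50581172417695}
```

View pics/scene0.png

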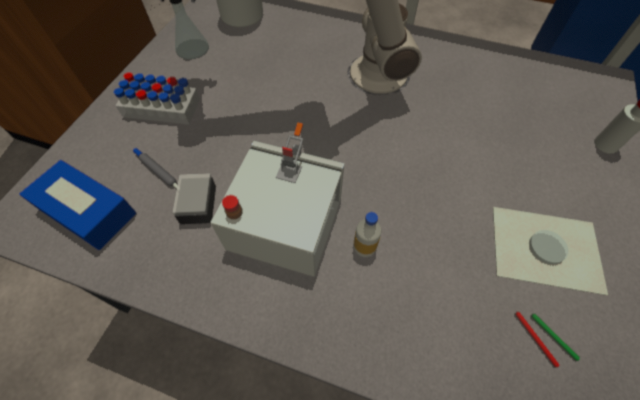

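View pics/top0.png

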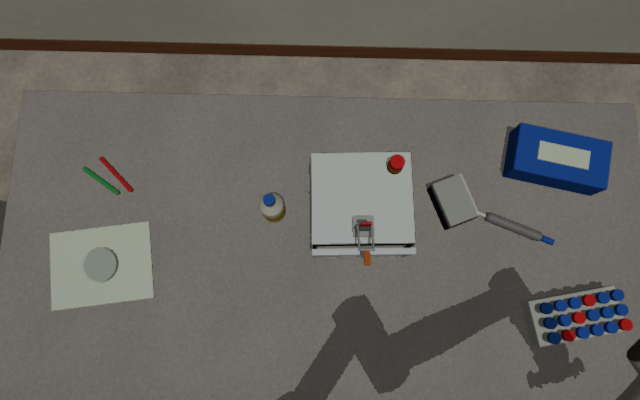

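The top view shows the cabinet at cols 310–415, rows 152–255. The red grip is near (365,224) and the orange tab near (367,258). The jar is at (397,163), the bottle at (272,207) and the tip box at (453,200). Next I measure them.

Run:
```python
from h import *
for n,(r0,r1,c0,c1) in dict(top=(140,275,300,425),scene=(110,280,205,350)).items():
    im=cv2.imread(f"pics/{n}0.png"); w=np.load(n+"0.npy")
    hsv=cv2.cvtColor(im,cv2.COLOR_BGR2HSV); H,S,V=cv2.split(hsv)
    box=np.zeros((400,640),bool); box[r0:r1,c0:c1]=1
    m=box&(abs(w[...,2]-150)<6)
    c=w[m]; rect=cv2.minAreaRect(c[:,:2].astype(np.float32)); print(n,"roof",m.sum(),np.median(c[:,2]),rect,cv2.boxPoints(rect).round(1).tolist())
    for nm,mm in dict(orange=(H>5)&(H<20)&(S>170)&(V>120),red=((H<5)|(H>174))&(S>130)).items():
        k,lab,st,ce=cv2.connectedComponentsWithStats((mm&box).astype(np.uint8))
        for i in range(1,k):
            if st[i,4]>8:
                p=w[lab==i]; print(nm,st[i].tolist(),ce[i].round(1),np.nanmedian(p,0).round(1),np.nanpercentile(p,5,axis=0).round(),np.nanpercentile(p,95,axis=0).round())
w=np.load("top0.npy"); q=w[140:275,300:425].reshape(-1,3)
# points above the roof near latch
s=w[205:270,350:382].reshape(-1,3); s=s[s[:,2]>156]
o=np.argsort(s[:,0]); print(s[o][::12].round(0).tolist())
im=cv2.imread("pics/top0.png")[140:275,300:425]; a=cv2.resize(im,None,fx=3.6,fy=3.6,interpolation=2)
b=cv2.resize(cv2.imread("pics/scene0.png")[115:215,240:350],None,fx=3.2,fy=3.2,interpolation=2)
z=np.zeros((486,800,3),np.uint8); z[:a.shape[0],:a.shape[1]]=a; bb=b[:486,:350]; z[:bb.shape[0],450:450+bb.shape[1]]=bb; cv2.imwrite("pics/z0.png",z)
```

```text
top roof 9509 150.25794626040815 ((651.70068359375, -82.20124816894531), (246.2978973388672, 240.96273803710938), 1.8613101243972778) [[524.7000122070312, 34.20000076293945], [532.5, -206.60000610351562], [778.7000122070312, -198.60000610351562], [770.9000244140625, 42.20000076293945]]
orange [364, 252, 6, 13, 67] [366.8 257.9] [513.3 -86.4 221.3] [500. -91. 215.] [527. -81. 226.]
red [389, 155, 16, 15, 183] [396.4 161.9] [ 735.5 -154.4  199.7] [ 722. -169.  189.] [ 750. -142.  203.]
red [360, 222, 12, 4, 42] [365.5 223.5] [587.  -82.6 231.9] [585. -92. 217.] [590. -73. 236.]
scene roof 8626 150.49422573895095 ((651.2703857421875, -82.93260955810547), (248.54049682617188, 241.19833374023438), 1.9991648197174072) [[522.9000244140625, 33.29999923706055], [531.2999877929688, -207.8000030517578], [779.7000122070312, -199.10000610351562], [771.2999877929688, 41.900001525878906]]
orange [295, 123, 7, 12, 62] [298.  128.4] [516.  -87.4 222. ] [504. -93. 216.] [529. -82. 226.]
red [283, 147, 9, 9, 59] [287.3 151.1] [590.9 -83.3 227.2] [589. -92. 214.] [593. -74. 235.]
red [222, 195, 16, 17, 
[... 191 characters left out ...]
23.0], [518.0, -93.0, 219.0], [522.0, -82.0, 219.0], [524.0, -83.0, 218.0], [527.0, -78.0, 166.0], [531.0, -74.0, 215.0], [533.0, -80.0, 179.0], [534.0, -94.0, 212.0], [536.0, -70.0, 211.0], [536.0, -92.0, 208.0], [541.0, -101.0, 208.0], [548.0, -99.0, 208.0], [555.0, -101.0, 207.0], [562.0, -102.0, 200.0], [569.0, -67.0, 158.0], [572.0, -95.0, 156.0], [576.0, -67.0, 191.0], [579.0, -93.0, 157.0], [581.0, -80.0, 172.0], [583.0, -82.0, 178.0], [584.0, -77.0, 183.0], [585.0, -84.0, 194.0], [585.0, -93.0, 221.0], [586.0, -100.0, 192.0], [586.0, -85.0, 231.0], [587.0, -67.0, 192.0], [588.0, -92.0, 233.0], [589.0, -76.0, 235.0], [590.0, -69.0, 187.0], [607.0, -69.0, 156.0], [616.0, -79.0, 156.0]]
```

View pics/z0.png

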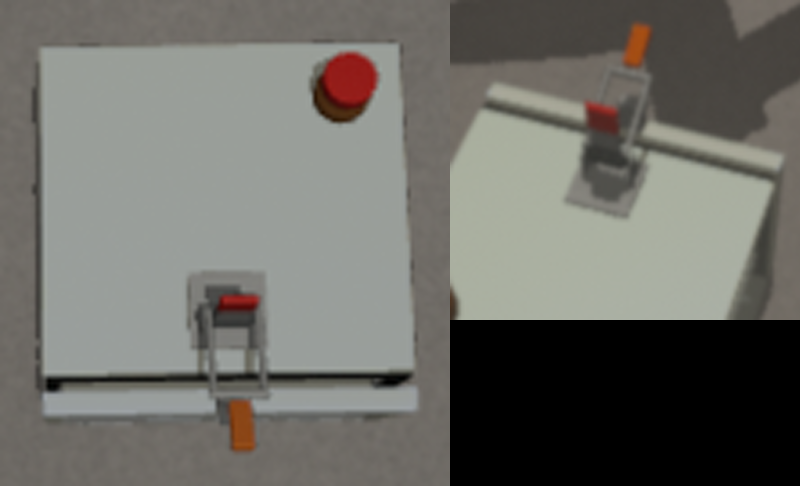

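Roof corners from both cameras agree, 240 wide and at z 150: cabinet origin ≈ (665,-82), yaw ≈ 0.033. The lever is upright (red grip at (588,-83), top 235 = 172+62), with the loop raised about 0.4 rad. I'll move to a pose above and in front, and look with the wrist camera.

```bash
cat >> h.py <<'E'
C=np.array([665.,-82.,0]); YAW=0.033
Rc=R.from_euler('z',YAW)
def cab(p): return Rc.inv().apply(np.asarray(p)-C)
def to(x,z,tau=0.,y=0.,grasp=0,yawoff=0.):
    """print rows (shift m, rotvec) to bring TCP (or the point `grasp` mm behind it) to cabinet x,y,z with tilt tau"""
    s=read_state(); R0=R.from_quat(s["ee_rot"]); p0=np.array(s["position"])
    M=np.array([[-np.cos(tau),0,-np.sin(tau)],[0,1,0],[np.sin(tau),0,-np.cos(tau)]])
    Rt=Rc*R.from_matrix(M); p=C+Rc.apply([x,y,z])-grasp*Rt.apply([0,0,-1.])
    d=R0.inv().apply(p-p0)/1000; r=(R0.inv()*Rt).as_rotvec()
    print("rows for",(x,y,z,tau),d.round(4).tolist(),r.round(4).tolist())
def st():
    s=read_state(); Rt=Rc.inv()*R.from_quat(s["ee_rot"]); m=Rt.as_matrix()
    print("t",round(s["clock"],2),"cabTCP",cab(s["position"]).round(1),"tau",round(np.arctan2(-m[0,2],-m[2,2]),3),"g19",(cab(s["position"])-19*m[:,2]).round(1),"F",Rc.inv().apply(s["contact_force"]).round(1),"w",round(s["gripper_width"],1),round(s["grasp_force"],1))
E
python3 -c "
from h import *
st();to(-165,330)
print(np.array(camera_model('wrist')['hand_eye']).round(2),camera_model('wrist')['K'])"
```

```text
t 0.1 cabTCP [-497.9 -498.6  204. ] tau 0.001 g19 [-497.9 -498.6  223. ] F [-0.3  0.5 -0.4] w 85.5 0.0
rows for (-165, 0.0, 330, 0.0) [-0.4521, 0.394, -0.1252] [0.0019, -0.0004, 0.2656]
[[   0.     -0.96   -0.27   70.18]
 [   1.      0.      0.      0.62]
 [  -0.     -0.27    0.96 -169.88]
 [   0.      0.      0.      1.  ]] [[309.70691629   0.         319.52998711]
 [  0.         309.70691629 203.40820797]
 [  0.           0.           1.        ]]
```

```bash
python3 -m handwheel '[[-0.05,0.04,-0.06,0,0,0.05,1],[-0.1,0.08,-0.125,0,0,0.1,1],[-0.15,0.13,-0.125,0,0,0.2,1],[-0.2,0.17,-0.125,0,0,0.266,1],[-0.25,0.215,-0.125,0,0,0.266,1],[-0.3,0.26,-0.125,0,0,0.266,1],[-0.35,0.305,-0.125,0,0,0.266,1],[-0.4,0.345,-0.125,0,0,0.266,1],[-0.452,0.394,-0.125,0,0,0.266,1],[-0.452,0.394,-0.125,0.002,0,0.266,1]]'
python3 - <<'E'
from h import *
st(); s=read_state(); im,d=get_image("wrist"); cv2.imwrite("pics/w1.png",im); np.savez("w1.npz",d=d,p=s["position"],q=s["ee_rot"])
E
```

```text
clock: 1.35
position: [493.1, -98.0, 329.8]
ee_rot: [-0.017, 1.0, -0.001, 0.0]
contact_force: [0.9, -1.3, 0.1]
gripper_width: 85.6
grasp_force: 0.0
t 1.35 cabTCP [-172.4  -10.3  329.8] tau -0.0 g19 [-172.4  -10.2  348.8] F [ 0.8 -1.3  0.1] w 85.6 0.0
```

View pics/w1.png

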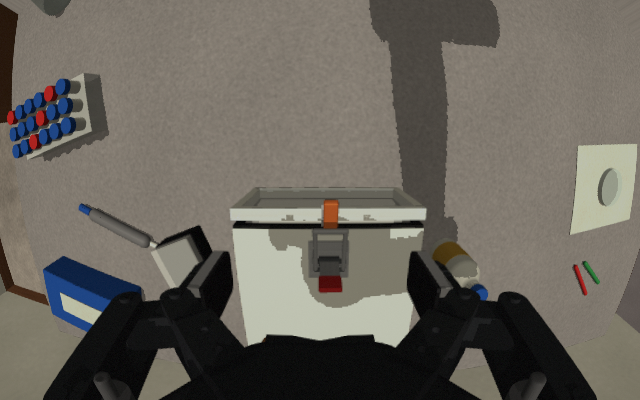

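The wrist view shows the orange tab at (330,213), the loop arms around (330,250), the red grip at (330,284) and the door's top edge at rows 208–222. I'll unproject it with depth and zoom in.

```bash
cat >> h.py <<'E'
def wpts(d,p,q):
    m=camera_model("wrist"); K=np.array(m["K"]); T=np.array(m["hand_eye"])
    v,u=np.mgrid[:400,:640]; a=(u-K[0,2])/K[0,0]; b=(v-K[1,2])/K[1,1]; th=np.hypot(a,b)+1e-9
    k=np.tan(th)/th; pc=np.stack([a*k*d,b*k*d,d],-1)
    t=pc@T[:3,:3].T+T[:3,3]
    w=R.from_quat(q).apply(t.reshape(-1,3))+p; w[d.ravel()==0]=np.nan
    return cab(w).reshape(400,640,3)
def blobs(im,w,r0,r1,c0,c1):
    H,S,V=cv2.split(cv2.cvtColor(im,cv2.COLOR_BGR2HSV)); box=np.zeros((400,640),bool); box[r0:r1,c0:c1]=1
    for nm,mm in dict(orange=(H>5)&(H<20)&(S>170)&(V>110),red=((H<5)|(H>174))&(S>130)).items():
        k,lab,s,ce=cv2.connectedComponentsWithStats((mm&box).astype(np.uint8))
        for i in range(1,k):
            if s[i,4]>12: p=w[lab==i]; print(nm,s[i].tolist(),np.nanmedian(p,0).round(1),np.nanpercentile(p,3,axis=0).round(1),np.nanpercentile(p,97,axis=0).round(1))
E
python3 - <<'E'
from h import *
z=np.load("w1.npz"); w=wpts(z["d"],z["p"],z["q"]); im=cv2.imread("pics/w1.png")
blobs(im,w,180,310,290,370)
r=w[185:300,225:430].reshape(-1,3); 
roof=r[(abs(r[:,2]-150)<5)&(r[:,0]>-105)]; print("roof z",np.median(roof[:,2]),"y",np.percentile(roof[:,1],[0.5,99.5]))
dt=r[(r[:,2]>140)&(r[:,2]<165)&(r[:,0]<-112)]; print("door",np.percentile(dt,[1,50,99],axis=0).round(1))
for v in range(196,292,3): print(v,[tuple(w[v,c].round().astype(int)) if np.isfinite(w[v,c,0]) else None for c in (310,316,323,330,338,345)])
a=cv2.resize(im[180:300,270:390],None,fx=5,fy=5,interpolation=2); cv2.imwrite("pics/w1z.png",a)
E
```

```text
orange [324, 200, 14, 23, 316] [-157.1    0.4  224. ] [-167.2   -5.7  219. ] [-144.8    6.3  227.3]
red [319, 276, 23, 16, 358] [-80.5   0.6 226.7] [-81.5 -10.4 211.4] [-76.6  11.3 235.3]
roof z 151.0453144927761 y [-117.54651781  116.1116065 ]
door [[-138.5 -116.5  141.1]
 [-128.2  -10.6  150.3]
 [-112.3  117.5  152.5]]
196 [(np.int64(-133), np.int64(-24), np.int64(74)), (np.int64(-133), np.int64(-15), np.int64(74)), (np.int64(-133), np.int64(-5), np.int64(74)), (np.int64(-133), np.int64(5), np.int64(75)), (np.int64(-133), np.int64(16), np.int64(75)), (np.int64(-133), np.int64(26), np.int64(75))]
199 [(np.int64(-135), np.int64(-23), np.int64(98)), (np.int64(-135), np.int64(-15), np.int64(97)), (np.int64(-135), np.int64(-5), np.int64(98)), (np.int64(-135), np.int64(4), np.int64(100)), (np.int64(-135), np.int64(15), np.int64(98)), (np.int64(-135), np.int64(24), np.int64(98))]
202 [(np.int64(-135), np.int64(-22), np.int64(115)), (np.int64(-135), np.int64(-15), np.int64(113)), (np.int64(-135), np.int64(-6), np.int64(114)), (np.int64(-166), np.int64(0), np.int64(225)), (np.int64(-135), n
[... 7629 characters left out ...]
), (np.int64(-80), np.int64(1), np.int64(225)), (np.int64(-81), np.int64(9), np.int64(226)), (np.int64(-37), np.int64(23), np.int64(152))]
286 [(np.int64(-32), np.int64(-22), np.int64(151)), (np.int64(-32), np.int64(-15), np.int64(150)), (np.int64(-80), np.int64(-6), np.int64(230)), (np.int64(-80), np.int64(1), np.int64(231)), (np.int64(-81), np.int64(9), np.int64(232)), (np.int64(-32), np.int64(23), np.int64(151))]
289 [(np.int64(-27), np.int64(-22), np.int64(151)), (np.int64(-28), np.int64(-15), np.int64(151)), (np.int64(-79), np.int64(-6), np.int64(234)), (np.int64(-79), np.int64(1), np.int64(235)), (np.int64(-79), np.int64(8), np.int64(235)), (np.int64(-28), np.int64(23), np.int64(152))]
```

View pics/w1z.png

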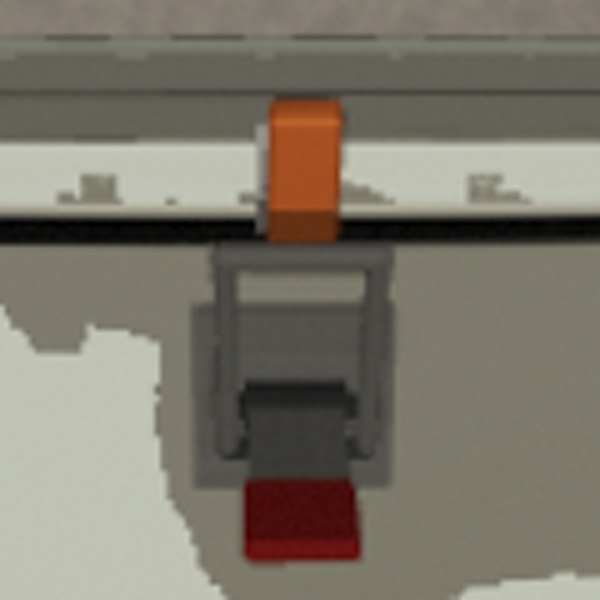

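Wrist depth agrees with the given sizes (handle top 235, floor 166, lip top ≈179.5, door top 150–151). That puts the seat at about cabinet (-134, y 0.5, 169.3) and the loop at φ ≈ 0.4. I now work out the latch waypoints and the grasp.

```bash
cat >> h.py <<'E'
from scipy.optimize import fsolve
def P(th): return np.array([-77.7+14*np.cos(th-.22),172+14*np.sin(th-.22)])
def pt(th,ph,r): return P(th)+r*np.array([-np.cos(ph),np.sin(ph)])
def ik(b,g=(2.0,0)): return fsolve(lambda q:pt(*q,60)-b,g)
def plan(b,tau0=0.0,r=89,y=0.5):
    th,ph=ik(b); g=pt(th,ph,r); print("bar",b,"th,ph",round(th,3),round(ph,3),"grasp",g.round(1)); return g,ph+tau0
E
python3 - <<'E'
from h import *
for b in [(-143,198),(-143,185),(-142.5,169.5),(-134,169.5),(-131,169.5)]: plan(b)
st(); g=pt(1.571,.4,89); print(g); t=.4
to(g[0]+50*np.sin(t),g[1]+50*np.cos(t),t,y=.5,grasp=19); to(g[0],g[1],t,y=.5,grasp=19)
E
```

```text
bar (-143, 198) th,ph 2.307 0.233 grasp [-171.2  204.7]
bar (-143, 185) th,ph 2.179 0.001 grasp [-172.  185.]
bar (-142.5, 169.5) th,ph 2.286 -0.25 grasp [-170.6  162.3]
bar (-134, 169.5) th,ph 1.69 -0.277 grasp [-161.9  161.6]
bar (-131, 169.5) th,ph 1.456 -0.265 grasp [-159.   161.9]
t 1.4 cabTCP [-168.8   -5.6  328.8] tau -0.001 g19 [-168.8   -5.6  347.8] F [ 2.4  1.1 -0.2] w 85.4 0.0
[-156.6219965   220.32141874]
rows for (np.float64(-137.15107938930123), 0.5, np.float64(266.3744684382327), 0.4) [-0.0242, 0.006, 0.0799] [-0.0013, 0.4012, 0.005]
rows for (np.float64(-156.62199650473377), 0.5, np.float64(220.32141873808848), 0.4) [-0.0046, 0.0061, 0.126] [-0.0013, 0.4012, 0.005]
```

```bash
python3 -m handwheel '[[-0.01,0,0.03,0,0.15,0,1],[-0.02,0.0005,0.06,0,0.3,0.003,1],[-0.0204,0.0005,0.08,0,0.4,0.005,1],[-0.0204,0.0005,0.08,0,0.4,0.005,1],[-0.0204,0.0005,0.08,0,0.4,0.005,1],[-0.0204,0.0005,0.08,0,0.4,0.005,1]]'
python3 - <<'E'
from h import *
st(); s=read_state(); im,d=get_image("wrist"); w=wpts(d,s["position"],s["ee_rot"]); blobs(im,w,100,390,250,400)
g=pt(1.571,.4,89); to(g[0],g[1],.4,y=.5,grasp=19)
E
```

```text
clock: 2.15
position: [512.9, -99.1, 252.1]
ee_rot: [-0.013, 0.98, -0.004, -0.196]
contact_force: [-0.5, -0.9, 0.3]
gripper_width: 85.4
grasp_force: 0.0
t 2.15 cabTCP [-152.5  -12.1  252.1] tau 0.395 g19 [-145.2  -12.1  269.6] F [-0.5 -0.8  0.3] w 85.4 0.0
orange [328, 219, 19, 44, 802] [-152.5    0.3  222.4] [-166.1   -5.8  216.1] [-138.2    6.3  227.2]
red [321, 335, 22, 5, 56] [-81.2  -6.6 215. ] [-124.4  -10.5  212.2] [-80.5   3.2 349.5]
rows for (np.float64(-156.62199650473377), 0.5, np.float64(220.32141873808848), 0.4) [-0.0083, 0.0126, 0.0498] [-0.0007, 0.0047, -0.0058]
```

```bash
python3 -m handwheel '[[-0.008,0.0125,0.01,0,0.005,-0.005,1],[-0.008,0.0125,0.03,0,0.005,-0.005,1],[-0.008,0.0125,0.05,0,0.005,-0.005,1],[-0.008,0.0125,0.05,0,0.005,-0.005,1],[-0.008,0.0125,0.05,0,0.005,-0.005,1]]'
python3 - <<'E'
from h import *
st(); s=read_state(); im,d=get_image("wrist"); w=wpts(d,s["position"],s["ee_rot"]); blobs(im,w,100,390,250,400)
g=pt(1.571,.4,89); to(g[0],g[1],.4,y=.5,grasp=19)
E
```

```text
clock: 2.82
position: [501.2, -86.7, 201.4]
ee_rot: [-0.016, 0.98, -0.004, -0.2]
contact_force: [0.7, 0.0, 0.4]
gripper_width: 85.6
grasp_force: 0.0
t 2.83 cabTCP [-163.9    0.7  201.4] tau 0.403 g19 [-156.4    0.8  218.8] F [0.7 0.  0.4] w 85.6 0.0
orange [305, 234, 26, 56, 1389] [-152.7    0.5  222.4] [-166.2   -5.8  216.1] [-137.8    6.6  227.2]
rows for (np.float64(-156.62199650473377), 0.5, np.float64(220.32141873808848), 0.4) [0.0008, -0.0002, -0.0011] [-0.001, -0.0027, -0.0005]
```

```bash
python3 -m handwheel '[[0,0,-0.001,0,0,0,0],[0,0,-0.001,0,0,0,-1],[0,0,-0.001,0,0,0,-1],[0,0,-0.001,0,0,0,-1],[0,0,-0.001,0,0,0,-1],[0,0,-0.001,0,0,0,-1]]'
python3 - <<'E'
from h import *
st()
for b in [(-141.5,200),(-142,186)]:
    g,ph=plan(b); to(g[0],g[1],ph,y=.5,grasp=19)
E
```

```text
clock: 3.62
position: [500.9, -86.9, 201.7]
ee_rot: [-0.016, 0.979, -0.004, -0.201]
contact_force: [-0.0, -0.4, 0.2]
gripper_width: -0.6
grasp_force: 0.0
t 3.62 cabTCP [-164.1    0.5  201.7] tau 0.405 g19 [-156.6    0.5  219.1] F [-0.  -0.4  0.2] w -0.6 0.0
bar (-141.5, 200) th,ph 2.216 0.257 grasp [-169.5  207.4]
rows for (np.float64(-169.54844526256804), 0.5, np.float64(207.36781638962572), np.float64(0.2568784132774331)) [0.0044, 0.0, 0.0157] [-0.0008, -0.1479, -0.0008]
bar (-142, 186) th,ph 2.103 0.011 grasp [-171.   186.3]
rows for (np.float64(-170.9981487149309), 0.5, np.float64(186.32767530690077), np.float64(0.011299388956108524)) [-0.007, 0.0001, 0.0344] [-0.0009, -0.3935, -0.0007]
```

The fingers shut on nothing, so I take a look.

Run:
```python
from h import *
s=read_state(); im,d=get_image("wrist"); w=wpts(d,s["position"],s["ee_rot"]); blobs(im,w,100,390,200,450)
cv2.imwrite("pics/w3.png",cv2.resize(im[150:400,220:440],None,fx=2.4,fy=2.4))
for n,(r0,r1,c0,c1) in dict(top=(200,275,340,400),scene=(110,180,270,330)).items():
    im,w=pts(n); blobs(im,cab(w.reshape(-1,3)).reshape(w.shape),r0,r1,c0,c1)
```

```text
orange [306, 235, 26, 7, 155] [-164.9    0.5  226.4] [-166.5   -5.5  223.9] [-163.3    6.3  234.5]
red [283, 148, 9, 8, 55] [-73.6   1.8 225.9] [-75.3  -7.7 213.7] [-71.8  10.5 234.6]
```

View pics/w3.png

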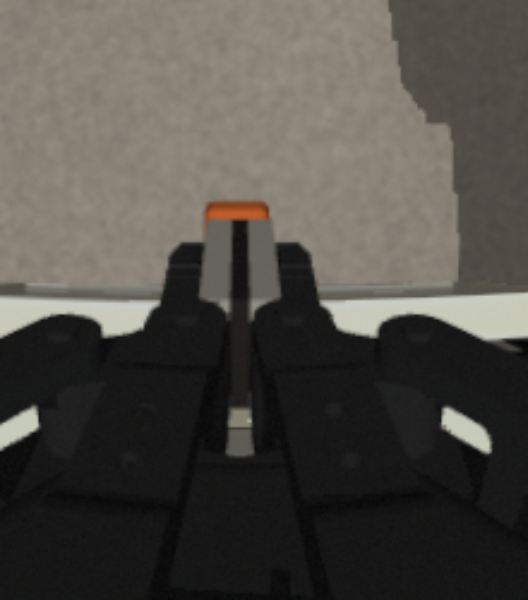

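Run:
```python
from h import *
s=read_state(); im,d=get_image("wrist"); w=wpts(d,s["position"],s["ee_rot"])
Rt=R.from_quat(s["ee_rot"]); 
for v in range(232,300,5):
    print(v,[tuple(int(a) for a in Rt.inv().apply(Rc.apply(w[v,c])+C-s["position"]).round()) if d[v,c]>0 else None for c in (300,308,314,319,324,332,340)])
st()
```

```text
232 [(-68, -24, 189), (-68, -14, 189), (-68, -6, 189), (-68, 0, 190), (-67, 6, 188), (-68, 16, 190), (-68, 26, 189)]
237 [(-74, -24, 187), (11, -5, -22), (11, -2, -22), (11, 0, -22), (11, 3, -21), (-74, 16, 187), (-73, 26, 186)]
242 [(-80, -24, 185), (12, -5, -32), (12, -2, -32), (12, 0, -32), (12, 3, -32), (12, 6, -32), (-80, 26, 185)]
247 [(-85, -24, 182), (12, -5, -38), (13, -2, -39), (13, 0, -39), (12, 3, -38), (12, 6, -38), (-85, 26, 182)]
252 [(8, -9, -34), (13, -5, -45), (12, -2, -44), (13, 0, -45), (13, 2, -44), (12, 6, -44), (8, 10, -35)]
257 [(8, -9, -41), (12, -5, -49), (13, -2, -49), (12, 0, -48), (12, 2, -49), (12, 6, -48), (9, 10, -41)]
262 [(8, -8, -45), (12, -4, -54), (12, -2, -53), (12, 0, -52), (12, 2, -54), (12, 6, -54), (8, 10, -45)]
267 [(8, -8, -50), (12, -4, -57), (12, -2, -58), (13, 0, -59), (12, 2, -58), (13, 5, -59), (9, 9, -52)]
272 [(8, -8, -55), (12, -4, -61), (13, -2, -63), (12, 0, -62), (12, 2, -61), (13, 5, -63), (9, 9, -56)]
277 [(14, -7, -69), (14, -4, -69), (11, -2, -64), (11, 0, -65), (11, 2, -64), (14, 5, -68), (15, 8, -70)]
282 [(14, -7, -73), (14, -4, -72), (9, -2, -64), (9, 0, -64), (8, 2, -63), (13, 5, -72), (15, 8, -74)]
287 [(13, -6, -75), (13, -4, -75), (8, -2, -67), (7, 0, -65), (7, 2, -66), (13, 5, -74), (13, 8, -75)]
292 [(13, -6, -79), (13, -4, -78), (8, -2, -70), (4, 0, -63), (6, 2, -66), (13, 5, -78), (13, 7, -79)]
297 [(13, -6, -82), (14, -3, -82), (8, -2, -74), (2, 0, -64), (4, 2, -67), (13, 5, -82), (14, 7, -82)]
t 3.83 cabTCP [-164.1    0.5  201.7] tau 0.405 g19 [-156.6    0.5  219.1] F [ 0.5 -0.5 -0. ] w -0.4 0.0
```

The depth shows the shut pads ending at about tool z = -25, just above the tab top at -22. The real finger ends are therefore about 25 mm short of the reported TCP. I open, go 22 mm deeper and close again; the space below is free air.

```bash
python3 -m handwheel '[[0,0,0,0,0,0,1],[0,0,0,0,0,0,1],[0,0,0,0,0,0,1],[0,0,0,0,0,0,1],[0,0,0,0,0,0,1]]'
python3 -m handwheel '[[0,0,0.012,0,0,0,1],[0,0,0.022,0,0,0,1],[0,0,0.022,0,0,0,0],[0,0,0.022,0,0,0,-1],[0,0,0.022,0,0,0,-1],[0,0,0.022,0,0,0,-1],[0,0,0.022,0,0,0,-1],[0,0,0.022,0,0,0,-1]]'
python3 - <<'E'
from h import *
st(); s=read_state(); im,d=get_image("wrist"); w=wpts(d,s["position"],s["ee_rot"]); blobs(im,w,100,390,200,450)
cv2.imwrite("pics/w4.png",cv2.resize(im[150:400,220:440],None,fx=2.4,fy=2.4))
E
```

```text
clock: 4.45
position: [501.0, -86.9, 201.7]
ee_rot: [-0.016, 0.979, -0.004, -0.201]
contact_force: [0.4, 0.1, -0.3]
gripper_width: 85.5
grasp_force: 0.0
clock: 5.45
position: [492.5, -87.6, 181.7]
ee_rot: [-0.016, 0.98, -0.004, -0.201]
contact_force: [0.9, -2.3, -0.3]
gripper_width: 12.5
grasp_force: 58.5
t 5.45 cabTCP [-1.726e+02  1.000e-01  1.817e+02] tau 0.404 g19 [-165.1    0.2  199.1] F [ 0.9 -2.3 -0.3] w 12.5 58.5
orange [306, 251, 27, 62, 1586] [-153.3    0.9  222.5] [-166.7   -4.9  215.9] [-138.     6.3  226.9]
```

The tab is held: 12.5 mm wide, 58 N, grasp point about 42 behind the reported TCP. Next I bring the lever forward with the bar high, then lower it.

Run:
```python
from h import *
for b in [(-137,206),(-141.5,200),(-142,186),(-142,176),(-142,169.5)]:
    g,ph=plan(b); to(g[0],g[1],ph,y=.2,grasp=42)
```

```text
bar (-137, 206) th,ph 1.995 0.345 grasp [-164.3  215.8]
rows for (np.float64(-164.29149856711942), 0.2, np.float64(215.80683975400999), np.float64(0.3449683457804774)) [0.0033, 0.0, 0.0072] [-0.0012, -0.0593, -0.001]
bar (-141.5, 200) th,ph 2.216 0.257 grasp [-169.5  207.4]
rows for (np.float64(-169.54844526256804), 0.2, np.float64(207.36781638962572), np.float64(0.2568784132774331)) [0.0012, 0.0001, 0.0167] [-0.0013, -0.1474, -0.001]
bar (-142, 186) th,ph 2.103 0.011 grasp [-171.   186.3]
rows for (np.float64(-170.9981487149309), 0.2, np.float64(186.32767530690077), np.float64(0.011299388956108524)) [-0.0157, 0.0001, 0.0339] [-0.0014, -0.393, -0.0008]
bar (-142, 176) th,ph 2.155 -0.152 grasp [-170.7  171.6]
rows for (np.float64(-170.66599232103022), 0.2, np.float64(171.61127760610864), np.float64(-0.1519189464953923)) [-0.0279, 0.0001, 0.0441] [-0.0015, -0.5562, -0.0007]
bar (-142, 169.5) th,ph 2.251 -0.253 grasp [-170.1  162.2]
rows for (np.float64(-170.0736225796527), 0.2, np.float64(162.2287060810127), np.float64(-0.2534386834407654)) [-0.0356, 0.0001, 0.0501] [-0.0015, -0.6577, -0.0006]
```

```bash
python3 -m handwheel '[[0.0017,0,0.0036,0,-0.03,0,-1],[0.0033,0,0.0072,0,-0.06,0,-1],[0.0025,0,0.012,0,-0.1,0,-1],[0.0012,0,0.0167,0,-0.147,0,-1],[0.0012,0,0.0167,0,-0.147,0,-1]]'
python3 - <<'E'
from h import *
st(); s=read_state(); im,d=get_image("wrist"); w=wpts(d,s["position"],s["ee_rot"]); blobs(im,w,100,390,200,450)
for b in [(-142,193),(-142,186),(-142,176),(-142,169.5)]:
    g,ph=plan(b); to(g[0],g[1],ph,y=.2,grasp=42)
E
```

```text
clock: 6.12
position: [487.4, -87.6, 167.1]
ee_rot: [-0.016, 0.992, -0.003, -0.124]
contact_force: [5.4, -2.6, -1.5]
gripper_width: 12.6
grasp_force: 58.5
t 6.12 cabTCP [-177.7    0.3  167.1] tau 0.249 g19 [-173.     0.3  185.5] F [ 5.3 -2.8 -1.5] w 12.6 58.5
orange [306, 251, 27, 62, 1574] [-164.8    1.   210.4] [-178.2   -4.8  206.5] [-148.9    6.4  213.5]
bar (-142, 193) th,ph 2.142 0.131 grasp [-170.8  196.8]
rows for (np.float64(-170.75043671370915), 0.2, np.float64(196.7963652051666), np.float64(0.13128596100078502)) [-0.0044, -0.0001, 0.0111] [-0.0015, -0.119, -0.0004]
bar (-142, 186) th,ph 2.103 0.011 grasp [-171.   186.3]
rows for (np.float64(-170.9981487149309), 0.2, np.float64(186.32767530690077), np.float64(0.011299388956108524)) [-0.0117, -0.0, 0.0205] [-0.0015, -0.2389, -0.0003]
bar (-142, 176) th,ph 2.155 -0.152 grasp [-170.7  171.6]
rows for (np.float64(-170.66599232103022), 0.2, np.float64(171.61127760610864), np.float64(-0.1519189464953923)) [-0.0221, -0.0, 0.0325] [-0.0015, -0.4022, -0.0001]
bar (-142, 169.5) th,ph 2.251 -0.253 grasp [-170.1  162.2]
rows for (np.float64(-170.0736225796527), 0.2, np.float64(162.2287060810127), np.float64(-0.2534386834407654)) [-0.0289, 0.0, 0.0395] [-0.0015, -0.5037, -0.0001]
```

```bash
python3 -m handwheel '[[-0.0044,0,0.011,0,-0.12,0,-1],[-0.0117,0,0.0205,0,-0.24,0,-1],[-0.017,0,0.027,0,-0.32,0,-1],[-0.022,0,0.0325,0,-0.4,0,-1],[-0.022,0,0.0325,0,-0.4,0,-1]]'
python3 - <<'E'
from h import *
st(); s=read_state(); im,d=get_image("wrist"); w=wpts(d,s["position"],s["ee_rot"]); blobs(im,w,100,390,200,450)
cv2.imwrite("pics/w5.png",cv2.resize(im[180:400,220:440],None,fx=2.7,fy=2.7))
for n in("top","scene"):
    a,w=pts(n); cv2.imwrite(f"pics/{n}5.png",a)
for b in [(-142,172),(-142,169.5)]:
    g,ph=plan(b); to(g[0],g[1],ph,y=.2,grasp=42)
E
```

```text
clock: 6.8
position: [497.4, -87.3, 130.1]
ee_rot: [-0.016, 0.997, 0.001, 0.071]
contact_force: [1.8, -3.0, -0.1]
gripper_width: 12.5
grasp_force: 58.6
t 6.8 cabTCP [-167.7    0.2  130.1] tau -0.143 g19 [-170.4    0.3  148.9] F [ 1.7 -3.1 -0.1] w 12.5 58.6
orange [306, 255, 27, 58, 1472] [-171.1    0.5  175.8] [-184.2   -4.9  173. ] [-155.8    6.3  178.3]
bar (-142, 172) th,ph 2.209 -0.215 grasp [-170.3  165.8]
rows for (np.float64(-170.33284214619533), 0.2, np.float64(165.81533704079558), np.float64(-0.21491485203208718)) [-0.0056, -0.0001, 0.0057] [-0.0013, -0.075, -0.0005]
bar (-142, 169.5) th,ph 2.251 -0.253 grasp [-170.1  162.2]
rows for (np.float64(-170.0736225796527), 0.2, np.float64(162.2287060810127), np.float64(-0.2534386834407654)) [-0.007, -0.0001, 0.0091] [-0.0013, -0.1135, -0.0005]
```

View pics/w5.png

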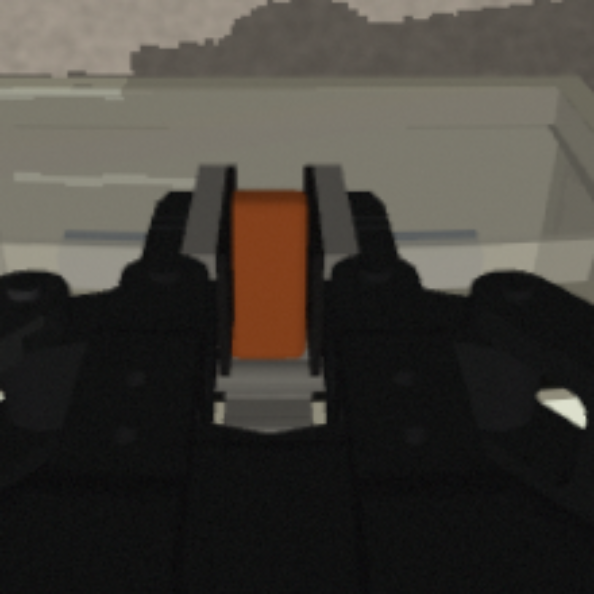

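The tab is square between the pads, with the bar just behind it. The bar sits a few mm further out than planned, about -146, so I move it in to about -141 while still above the floor, then let it settle.

```bash
python3 -m handwheel '[[0,0,0,0,0,0,-1],[0,0,0,0,0,0,-1]]'
python3 - <<'E'
from h import *
st()
for b in [(-140.5,176),(-140.5,172),(-140.5,169.5)]:
    g,ph=plan(b); to(g[0],g[1],ph,y=.2,grasp=42)
s=read_state(); im,d=get_image("wrist"); w=wpts(d,s["position"],s["ee_rot"]); blobs(im,w,100,390,200,450)
for v in range(308,345,3): print(v,[tuple(int(a) for a in w[v,c].round()) for c in (301,304,312,319,326,334,337) if d[v,c]>0])
E
```

```text
clock: 7.2
position: [497.4, -87.2, 129.4]
ee_rot: [-0.016, 0.997, 0.001, 0.07]
contact_force: [-0.9, -3.5, 0.9]
gripper_width: 11.9
grasp_force: 58.8
t 7.2 cabTCP [-167.6    0.3  129.4] tau -0.141 g19 [-170.3    0.3  148.2] F [-1.  -3.4  0.9] w 11.9 58.8
bar (-140.5, 176) th,ph 2.048 -0.16 grasp [-169.1  171.4]
rows for (np.float64(-169.1311577666158), 0.2, np.float64(171.3894897307525), np.float64(-0.15966057997367106)) [-0.0052, -0.0001, 0.0002] [-0.0013, -0.0188, -0.0006]
bar (-140.5, 172) th,ph 2.103 -0.224 grasp [-168.8  165.6]
rows for (np.float64(-168.775923566879), 0.2, np.float64(165.5601128550247), np.float64(-0.22393191690689707)) [-0.0075, -0.0001, 0.0058] [-0.0013, -0.0831, -0.0005]
bar (-140.5, 169.5) th,ph 2.146 -0.263 grasp [-168.5  161.9]
rows for (np.float64(-168.49932431397025), 0.2, np.float64(161.9476601002661), np.float64(-0.26346289807013307)) [-0.0089, -0.0001, 0.0093] [-0.0013, -0.1226, -0.0005]
orange [306, 255, 27, 58, 1490] [-170.8    0.6  175.3] [-184.    -4.9  172.2] [-155.5    6.3  177.8]
308 [(-172, -7, 193), (-172, -6, 194), (-157, -3, 178), (-157, 1
[... 805 characters left out ...]
131, -8, 167), (-132, -3, 168), (-130, 1, 167), (-132, 4, 168), (-131, 9, 167), (-112, 12, 149)]
332 [(-110, -11, 151), (-132, -8, 171), (-131, -3, 170), (-132, 1, 170), (-132, 4, 171), (-132, 9, 171), (-110, 12, 151)]
335 [(-107, -11, 151), (-131, -8, 172), (-132, -3, 173), (-132, 1, 172), (-131, 4, 172), (-131, 9, 172), (-107, 12, 150)]
338 [(-193, -4, 228), (-193, -4, 228), (-136, -3, 179), (-136, 1, 178), (-136, 4, 178), (-192, 5, 227), (-192, 6, 227)]
341 [(-193, -4, 230), (-193, -3, 230), (-192, -1, 229), (-193, 1, 229), (-192, 3, 229), (-193, 5, 229), (-193, 6, 230)]
344 [(-194, -4, 231), (-194, -3, 231), (-195, -1, 233), (-193, 1, 231), (-194, 3, 232), (-194, 5, 231), (-194, 6, 231)]
```

This gives a direct view: bar centre (-148, 175), post face -131.5 (so the seat is at -134.5, z ≈ 169.5), lip front -136 and floor front about -147.5. The bar must go +6.5 in x, then down 6.

Run:
```python
from h import *
to(-166.9,171.5,-.157,y=.2,grasp=42)
to(-166.35,162.2,-.255,y=.2,grasp=42)
```

```text
rows for (-166.9, 0.2, 171.5, -0.157) [-0.0073, -0.0001, 0.0004] [-0.0012, -0.0159, -0.0006]
rows for (-166.35, 0.2, 162.2, -0.255) [-0.0107, -0.0001, 0.0094] [-0.0013, -0.1139, -0.0005]
```

```bash
python3 -m handwheel '[[-0.0035,0,0.0002,0,-0.008,0,-1],[-0.0073,0,0.0004,0,-0.016,0,-1],[-0.0073,0,0.0004,0,-0.016,0,-1],[-0.0073,0,0.0004,0,-0.016,0,-1]]'
cat >> h.py <<'E'
def look(rows=range(305,350,3)):
    st(); s=read_state(); im,d=get_image("wrist"); w=wpts(d,s["position"],s["ee_rot"]); blobs(im,w,100,390,200,450)
    for v in rows: print(v,[tuple(int(a) for a in w[v,c].round()) for c in (304,319,334) if d[v,c]>0])
    return im,d,w
E
python3 -c "
from h import *
look(); to(-166.35,162.2,-.255,y=.2,grasp=42)"
```

```text
clock: 7.75
position: [500.2, -87.3, 128.1]
ee_rot: [-0.016, 0.997, 0.001, 0.074]
contact_force: [-8.6, -2.1, 2.5]
gripper_width: 12.7
grasp_force: 59.2
t 7.75 cabTCP [-1.649e+02  1.000e-01  1.281e+02] tau -0.148 g19 [-167.7    0.2  146.9] F [-8.6 -1.8  2.5] w 12.7 59.2
orange [306, 255, 27, 58, 1508] [-168.3    0.4  174.1] [-181.5   -5.   171.1] [-153.3    6.3  177.1]
305 [(-172, -6, 193), (-158, 0, 178), (-168, 7, 188)]
308 [(-170, -6, 193), (-155, 0, 177), (-166, 7, 188)]
311 [(-168, -6, 193), (-153, 0, 176), (-164, 7, 188)]
314 [(-167, -6, 193), (-148, 0, 173), (-147, 8, 173)]
317 [(-166, -6, 193), (-148, 0, 176), (-148, 8, 176)]
320 [(-146, -7, 177), (-146, 0, 176), (-146, 8, 177)]
323 [(-145, -7, 177), (-145, 0, 177), (-145, 8, 177)]
326 [(-132, -8, 167), (-131, 0, 166), (-131, 9, 166)]
329 [(-133, -8, 170), (-130, 0, 168), (-131, 9, 169)]
332 [(-132, -8, 172), (-132, 0, 172), (-131, 8, 171)]
335 [(-135, -7, 177), (-136, 0, 177), (-136, 8, 177)]
338 [(-190, -4, 226), (-135, 0, 179), (-191, 5, 227)]
341 [(-191, -4, 229), (-191, 1, 228), (-191, 5, 228)]
344 [(-192, -4, 230), (-193, 1, 231), (-193, 5, 231)]
347 [(-192, -3, 231), (-193, 1, 232), (-192, 5, 231)]
rows for (-166.35, 0.2, 162.2, -0.255) [-0.0079, 0.0001, 0.0079] [-0.0013, -0.1067, -0.0016]
```

```bash
python3 -m handwheel '[[-0.0025,0,0.003,0,-0.04,0,-1],[-0.004,0,0.0055,0,-0.07,0,-1],[-0.0055,0,0.008,0,-0.1,0,-1],[-0.0055,0,0.008,0,-0.1,0,-1]]'
python3 -c "
from h import *
look()"
```

```text
clock: 8.3
position: [507.8, -87.1, 121.2]
ee_rot: [-0.016, 0.992, 0.001, 0.125]
contact_force: [-5.8, -3.1, 1.6]
gripper_width: 12.5
grasp_force: 59.0
t 8.3 cabTCP [-1.573e+02  1.000e-01  1.212e+02] tau -0.251 g19 [-1.620e+02  1.000e-01  1.396e+02] F [-5.9 -2.9  1.6] w 12.5 59.0
orange [306, 255, 27, 58, 1508] [-165.4    0.4  166.7] [-178.2   -5.   162.3] [-150.7    6.3  171. ]
305 [(-169, -6, 183), (-154, 0, 170), (-167, 7, 181)]
308 [(-169, -6, 185), (-152, 0, 171), (-164, 7, 180)]
311 [(-167, -6, 185), (-151, 0, 171), (-165, 7, 183)]
314 [(-167, -6, 186), (-144, 0, 168), (-145, 8, 169)]
317 [(-164, -6, 186), (-144, 0, 169), (-144, 8, 170)]
320 [(-143, -7, 171), (-144, 0, 171), (-144, 8, 172)]
323 [(-143, -7, 173), (-143, 0, 173), (-141, 8, 172)]
326 [(-133, -8, 167), (-132, 0, 166), (-133, 8, 167)]
329 [(-132, -8, 168), (-131, 0, 168), (-132, 8, 168)]
332 [(-131, -8, 170), (-132, 0, 170), (-131, 8, 170)]
335 [(-132, -7, 172), (-131, 0, 172), (-132, 8, 173)]
338 [(-193, -4, 217), (-136, 0, 177), (-192, 5, 216)]
341 [(-193, -4, 218), (-192, 1, 217), (-194, 5, 219)]
344 [(-194, -4, 220), (-195, 1, 220), (-195, 5, 220)]
347 [(-195, -3, 221), (-196, 1, 222), (-194, 5, 221)]
```

The bar is at (-142, 169.7), on the floor in front of the lip. Now +x under the lip, gently.

```bash
python3 -m handwheel '[[-0.002,0,0.0006,0,-0.006,0,-1],[-0.004,0,0.0012,0,-0.012,0,-1],[-0.006,0,0.0018,0,-0.018,0,-1],[-0.007,0,0.0020,0,-0.02,0,-1],[-0.007,0,0.002,0,-0.02,0,-1]]'
python3 -c "
from h import *
look()"
```

```text
clock: 8.98
position: [514.1, -87.0, 120.9]
ee_rot: [-0.015, 0.991, 0.002, 0.134]
contact_force: [-9.6, -2.1, 4.3]
gripper_width: 12.1
grasp_force: 59.6
t 8.97 cabTCP [-151.    -0.   120.9] tau -0.268 g19 [-156.     0.   139.2] F [-9.7 -1.8  4.3] w 12.1 59.6
orange [306, 255, 27, 58, 1507] [-159.9    0.3  166.3] [-172.7   -5.1  161.7] [-145.1    6.2  170.7]
305 [(-165, -6, 184), (-148, 0, 169), (-161, 7, 181)]
308 [(-164, -6, 184), (-146, 0, 170), (-160, 7, 181)]
311 [(-163, -6, 185), (-145, 0, 171), (-158, 7, 182)]
314 [(-162, -6, 186), (-139, 0, 168), (-140, 8, 169)]
317 [(-159, -6, 186), (-139, 0, 170), (-139, 8, 170)]
320 [(-138, -7, 171), (-138, 0, 171), (-138, 8, 171)]
323 [(-137, -7, 172), (-136, 0, 172), (-136, 8, 172)]
326 [(-130, -8, 169), (-131, 0, 170), (-131, 8, 170)]
329 [(-131, -8, 171), (-131, 0, 172), (-131, 8, 172)]
332 [(-134, -7, 175), (-136, 0, 177), (-135, 8, 176)]
335 [(-135, -7, 179), (-135, 0, 178), (-135, 8, 178)]
338 [(-188, -4, 216), (-135, 0, 180), (-189, 5, 216)]
341 [(-188, -4, 217), (-190, 0, 218), (-189, 5, 217)]
344 [(-191, -4, 219), (-190, 0, 219), (-191, 4, 220)]
347 [(-190, -4, 220), (-190, 0, 220), (-190, 5, 220)]
```

```bash
python3 -m handwheel '[[-0.0015,0,0.0004,0,0,0,-1],[-0.003,0,0.0008,0,0,0,-1],[-0.004,0,0.001,0,0,0,-1],[-0.004,0,0.001,0,0,0,-1]]'
python3 -c "
from h import *
look(range(302,342,3))"
```

```text
clock: 9.52
position: [516.1, -87.1, 120.9]
ee_rot: [-0.015, 0.991, 0.001, 0.132]
contact_force: [-17.2, 1.5, 11.2]
gripper_width: 12.6
grasp_force: 60.6
t 9.53 cabTCP [-149.    -0.2  120.9] tau -0.264 g19 [-1.540e+02 -1.000e-01  1.392e+02] F [-17.1   2.1  11.2] w 12.6 60.6
orange [307, 255, 27, 58, 1504] [-157.8    0.6  166.2] [-170.5   -5.3  161.8] [-143.     6.   170.6]
302 [(-165, -6, 184), (-148, 0, 169), (-159, 7, 179)]
305 [(-163, -6, 184), (-146, 0, 170), (-158, 7, 180)]
308 [(-162, -6, 185), (-145, 0, 170), (-157, 7, 181)]
311 [(-160, -6, 185), (-142, 0, 170), (-156, 7, 182)]
314 [(-158, -6, 185), (-137, 0, 168), (-137, 8, 168)]
317 [(-157, -6, 186), (-137, 0, 170), (-137, 8, 170)]
320 [(-136, -7, 171), (-136, 0, 171), (-136, 8, 171)]
323 [(-135, -7, 172), (-135, 0, 172), (-135, 8, 172)]
326 [(-128, -8, 169), (-128, 0, 169), (-130, 8, 171)]
329 [(-130, -8, 172), (-130, 0, 172), (-129, 8, 172)]
332 [(-133, -7, 176), (-134, 0, 177), (-134, 7, 177)]
335 [(-134, -7, 179), (-134, 0, 179), (-133, 7, 179)]
338 [(-185, -4, 216), (-132, 0, 179), (-185, 5, 215)]
341 [(-187, -4, 218), (-187, 0, 218), (-186, 5, 217)]
```

Force has risen to about 17 N in x and the door has begun to yield, so the bar is home. I ease off slightly, release the tab and back straight out.

```bash
python3 -m handwheel '[[0.0005,0,-0.002,0,0,0,-1],[0.001,0,-0.003,0,0,0,-1],[0.001,0,-0.003,0,0,0,-0.6],[0.001,0,-0.003,0,0,0,0],[0.001,0,-0.003,0,0,0,0.3],[0.001,0,-0.003,0,0,0,0.3]]'
python3 -c "
from h import *
im,d,w=look(range(302,345,3)); cv2.imwrite('pics/w6.png',cv2.resize(im[180:400,220:440],None,fx=2.7,fy=2.7))"
```

```text
clock: 10.32
position: [521.9, -86.1, 126.2]
ee_rot: [-0.016, 0.99, 0.002, 0.139]
contact_force: [-0.7, -1.0, 0.0]
gripper_width: 55.5
grasp_force: 0.0
t 10.32 cabTCP [-143.1    0.6  126.2] tau -0.28 g19 [-148.4    0.6  144.5] F [-0.7 -1.   0. ] w 55.5 0.0
orange [304, 241, 29, 59, 1608] [-158.2    0.4  168.1] [-170.5   -5.6  163.8] [-142.9    6.3  172.1]
302 [(-137, -7, 170), (-136, 1, 169), (-138, 8, 170)]
305 [(-137, -7, 172), (-137, 1, 171), (-136, 8, 171)]
308 [(-137, -6, 174), (-136, 1, 173), (-136, 8, 173)]
311 [(-135, -7, 174), (-135, 1, 174), (-135, 8, 174)]
314 [(-136, -6, 176), (-135, 1, 176), (-136, 8, 177)]
317 [(-135, -6, 178), (-135, 1, 178), (-136, 8, 178)]
320 [(-135, -6, 180), (-135, 1, 180), (-135, 8, 180)]
323 [(-133, -6, 180), (-132, 1, 179), (-134, 8, 180)]
326 [(-130, -7, 180), (-130, 1, 180), (-131, 8, 180)]
329 [(-126, -7, 179), (-128, 1, 180), (-127, 8, 180)]
332 [(-87, -9, 154), (-86, 1, 154), (-87, 11, 154)]
335 [(-83, -9, 154), (-83, 1, 154), (-83, 11, 154)]
338 [(-181, -3, 221), (-79, 1, 154), (-182, 5, 221)]
341 [(-182, -3, 222), (-182, 1, 222), (-182, 5, 222)]
344 [(-184, -3, 224), (-183, 1, 224), (-183, 5, 224)]
```

View pics/w6.png

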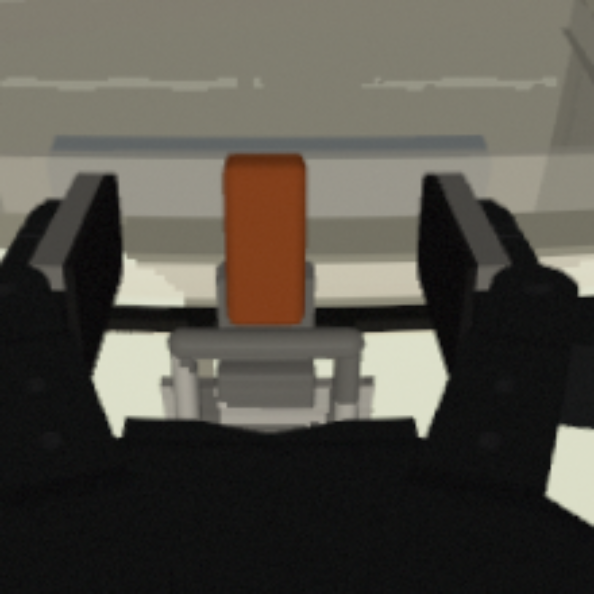

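The bar is under the lip against the post: front edge -137, top 174, lip front -135.5. I retreat along the fingers, shut the gripper, and check the lever and loop.

```bash
python3 -m handwheel '[[0,0,-0.02,0,0,0,0.5],[0,0,-0.05,0,0,0,0.5],[0,0,-0.1,0,0,0,0],[0,0,-0.14,0,0,0,-1],[0,0,-0.14,0,0,0,-1],[0,0,-0.14,0,0,0,-1],[0,0,-0.14,0,0,0,-1]]'
python3 - <<'E'
from h import *
st(); s=read_state(); im,d=get_image("wrist"); w=wpts(d,s["position"],s["ee_rot"]); blobs(im,w,100,390,200,450)
for n,(r0,r1,c0,c1) in dict(top=(200,275,340,400),scene=(110,180,270,330)).items():
    a,wt=pts(n); blobs(a,cab(wt.reshape(-1,3)).reshape(wt.shape),r0,r1,c0,c1)
for v in range(180,330,6): print(v,[tuple(int(a) for a in w[v,c].round()) for c in (310,320,330) if d[v,c]>0])
E
```

```text
clock: 11.25
position: [482.2, -87.5, 258.8]
ee_rot: [-0.016, 0.99, 0.002, 0.137]
contact_force: [0.6, -0.3, 0.4]
gripper_width: -0.1
grasp_force: 0.0
t 11.25 cabTCP [-182.9    0.6  258.8] tau -0.275 g19 [-188.     0.6  277.1] F [ 0.6 -0.3  0.4] w -0.1 0.0
orange [312, 182, 14, 34, 451] [-157.7    0.6  168.2] [-170.5   -5.6  164. ] [-143.4    5.9  172.3]
red [360, 222, 12, 4, 43] [-77.6   1.7 229.7] [-79.5  -8.8 215.2] [-74.8  12.  237. ]
red [283, 147, 9, 9, 60] [-73.2   1.5 227.4] [-76.2  -7.7 213.3] [-71.9  10.2 235.3]
180 [(-133, -10, 87), (-134, 2, 89), (-134, 13, 88)]
186 [(-134, -9, 103), (-168, 1, 165), (-135, 12, 106)]
192 [(-136, -9, 120), (-163, 1, 168), (-135, 12, 119)]
198 [(-135, -9, 132), (-157, 1, 168), (-136, 12, 133)]
204 [(-137, -8, 146), (-153, 1, 171), (-138, 11, 147)]
210 [(-144, -8, 167), (-147, 1, 172), (-133, 11, 151)]
216 [(-137, -8, 167), (-137, 1, 167), (-126, 11, 151)]
222 [(-135, -8, 174), (-135, 1, 173), (-135, 11, 173)]
228 [(-133, -7, 180), (-132, 1, 179), (-112, 12, 151)]
234 [(-125, -8, 179), (-126, 1, 179), (-104, 12, 151)]
240 [(-97, -9, 151), (-97, 2, 152), (-97, 12, 152)]
246 [(-205, -3, 293), (-205, 1, 293), (-204, 6, 292)]
252 [(-207, -3, 299), (-207, 1, 299), (-206, 6, 298)]
258 [(-208, -3, 305), (-208, 1, 304), (-208, 6, 304)]
264 [(-210, -3, 310), (-209, 1, 309), (-210, 5, 310)]
270 [(-210, -3, 314), (-211, 1, 315), (-211, 5, 315)]
276 [(-211, -3, 319), (-212, 1, 319), (-212, 5, 319)]
282 [(-215, -2, 326), (-208, 1, 319), (-215, 5, 325)]
288 [(-216, -2, 329), (-206, 1, 320), (-217, 5, 330)]
294 [(-218, -2, 334), (-203, 1, 321), (-217, 5, 333)]
300 [(-218, -2, 337), (-200, 1, 321), (-218, 5, 336)]
306 [(-218, -2, 339), (-198, 1, 323), (-217, 5, 338)]
312 [(-215, -2, 339), (-215, 5, 339)]
318 [(-203, -2, 332), (-192, 1, 324), (-216, 4, 342)]
324 [(-199, -3, 333), (51, 2, 150), (-200, 5, 334)]
```

```bash
python3 -c "
from h import *
to(-150,240,-1.1,y=1,grasp=23);to(-108,214,-1.1,y=1,grasp=23)"
```

```text
rows for (-150, 1, 240, -1.1) [-0.0429, 0.0005, 0.043] [-0.0014, -0.8239, 0.0004]
rows for (-108, 1, 214, -1.1) [-0.0762, 0.0006, 0.0795] [-0.0014, -0.8239, 0.0004]
```

```bash
python3 -m handwheel '[[-0.008,0,0.008,0,-0.15,0,-1],[-0.016,0,0.016,0,-0.3,0,-1],[-0.024,0,0.024,0,-0.46,0,-1],[-0.032,0,0.032,0,-0.62,0,-1],[-0.043,0.0005,0.043,0,-0.78,0,-1],[-0.043,0.0005,0.043,0,-0.824,0,-1],[-0.043,0.0005,0.043,0,-0.824,0,-1]]'
python3 - <<'E'
from h import *
st(); s=read_state(); im,d=get_image("wrist"); w=wpts(d,s["position"],s["ee_rot"]); blobs(im,w,50,390,200,450)
cv2.imwrite("pics/w7.png",im); to(-108,214,-1.1,y=1,grasp=23)
E
```

```text
clock: 12.28
position: [507.7, -117.4, 216.4]
ee_rot: [-0.02, 0.906, 0.029, 0.422]
contact_force: [-0.6, -0.1, -1.0]
gripper_width: 0.2
grasp_force: 0.0
t 12.28 cabTCP [-158.4  -30.2  216.4] tau -0.873 g19 [-172.9  -31.   228.6] F [-0.6 -0.1 -1. ] w 0.2 0.0
orange [350, 148, 24, 36, 672] [-158.8   -0.3  167.7] [-171.2   -6.1  163. ] [-143.1    6.   172. ]
red [349, 257, 19, 31, 417] [-80.6   5.7 221.7] [-205.6  -18.5  211. ] [-78.8  11.4 247.1]
red [266, 266, 23, 17, 317] [ 54.4 -78.  194.9] [ 51.  -92.1 185.9] [ 74.7 -63.7 201.7]
rows for (-108, 1, 214, -1.1) [-0.0366, 0.0276, 0.0633] [0.044, -0.2273, -0.0217]
```

View pics/w7.png

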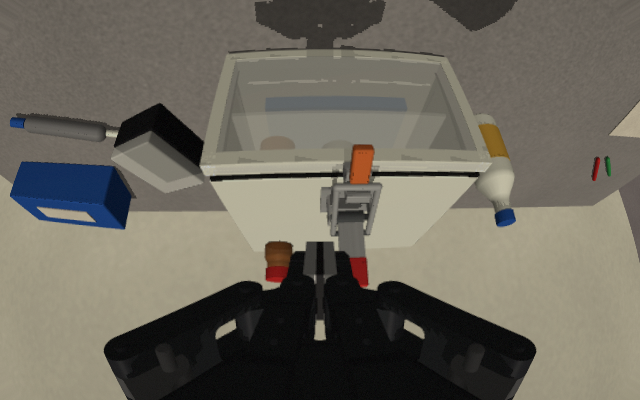

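The pose stalled: the tilt is limited to about -0.87 and y drifted to -30 near a wrist limit. Nothing was touched. I'll use tilt -0.6 instead and push with the leading fingertip corner.

```bash
python3 -c "
from h import *
print(read_state()['joints'].round(2)); to(-145,240,-.6,y=1,grasp=23)"
```

```text
[-0.02 -0.08 -0.65 -0.59 -0.16 -0.97]
rows for (-145, 1, 240, -0.6) [-0.0214, 0.0294, 0.018] [0.048, 0.2726, -0.0102]
```

```bash
python3 -m handwheel '[[0,0.005,0,0.01,0.1,0,-1],[-0.005,0.015,0.005,0.03,0.2,-0.005,-1],[-0.012,0.025,0.012,0.048,0.27,-0.01,-1],[-0.021,0.0294,0.018,0.048,0.272,-0.01,-1],[-0.021,0.0294,0.018,0.048,0.272,-0.01,-1],[-0.021,0.0294,0.018,0.048,0.272,-0.01,-1]]'
python3 - <<'E'
from h import *
st(); print(read_state()['joints'].round(2))
def tip(th,s=49):
    c=np.array([-77.7,172])+s*np.array([np.cos(th),np.sin(th)])+3*np.array([-np.sin(th),np.cos(th)]); return c-np.array([9.1,6.2])
to(-110,215,-.6,y=1,grasp=23)
for th in (1.6,1.4,1.2,1.0,.8,.6): t=tip(th); print(th,t.round(1)); to(t[0],t[1],-.6,y=1,grasp=23)
E
```

```text
clock: 13.08
position: [532.7, -86.8, 222.2]
ee_rot: [-0.018, 0.955, 0.003, 0.295]
contact_force: [-1.0, 0.4, 0.2]
gripper_width: -0.0
grasp_force: 0.0
t 13.07 cabTCP [-132.4   -0.5  222.2] tau -0.599 g19 [-143.1   -0.4  237.9] F [-1.   0.4  0.2] w -0.0 0.0
[ 0.18 -0.04 -0.74  0.3  -0.29 -1.98]
rows for (-110, 1, 215, -0.6) [-0.0145, 0.0015, 0.0416] [-0.003, -0.0008, 0.0049]
1.6 [-91.2 214.7]
rows for (np.float64(-91.22949740188767), 1, np.float64(214.6915079821299), -0.6) [-0.0298, 0.0015, 0.0525] [-0.003, -0.0008, 0.0049]
1.4 [-81.4 214.6]
rows for (np.float64(-81.42795918785356), 1, np.float64(214.5969381981353), -0.6) [-0.0378, 0.0015, 0.0581] [-0.003, -0.0008, 0.0049]
1.2 [-71.8 212.6]
rows for (np.float64(-71.84058728854467), 1, np.float64(212.5569884758241), -0.6) [-0.0446, 0.0014, 0.0651] [-0.003, -0.0008, 0.0049]
1.0 [-62.8 208.7]
rows for (np.float64(-62.849599966884846), 1, np.float64(208.65298517319138), -0.6) [-0.0498, 0.0014, 0.0734] [-0.003, -0.0008, 0.0049]
0.8 [-54.8 203. ]
rows for (np.float64(-54.813439514687474), 1, np.float64(203.0405685821181), -0.6) [-0.0533, 0.0015, 0.0826] [-0.003, -0.0008, 0.0049]
0.6 [-48.1 195.9]
rows for (np.float64(-48.05248228961087), 1, np.float64(195.94348804108577), -0.6) [-0.0549, 0.0015, 0.0923] [-0.003, -0.0008, 0.0049]
```

```bash
python3 -m handwheel '[[-0.0145,0.0015,0.0416,-0.003,0,0.005,-1],[-0.023,0.0015,0.048,-0.003,0,0.005,-1],[-0.0298,0.0015,0.0525,-0.003,0,0.005,-1],[-0.034,0.0015,0.0555,-0.003,0,0.005,-1],[-0.0378,0.0015,0.058,-0.003,0,0.005,-1],[-0.0378,0.0015,0.058,-0.003,0,0.005,-1]]'
cat >> h.py <<'E'
def tip(th,s=49):
    c=np.array([-77.7,172])+s*np.array([np.cos(th),np.sin(th)])+3*np.array([-np.sin(th),np.cos(th)]); return c-np.array([9.1,6.2])
E
python3 - <<'E'
from h import *
st(); s=read_state(); im,d=get_image("wrist"); w=wpts(d,s["position"],s["ee_rot"]); blobs(im,w,50,390,200,450)
a,wt=pts("scene"); blobs(a,cab(wt.reshape(-1,3)).reshape(wt.shape),110,185,270,330)
for th in (1.2,1.0,.8,.6): t=tip(th); print(th,t.round(1)); to(t[0],t[1],-.6,y=1,grasp=23)
E
```

```text
clock: 13.82
position: [597.2, -83.1, 197.1]
ee_rot: [-0.016, 0.955, 0.005, 0.296]
contact_force: [0.6, -0.1, -0.6]
gripper_width: 0.5
grasp_force: 0.0
t 13.82 cabTCP [-67.8   1.1 197.1] tau -0.602 g19 [-78.5   1.1 212.8] F [ 0.6 -0.2 -0.6] w 0.5 0.0
red [297, 248, 9, 4, 32] [-78.   -8.1 211.4] [-93.9 -10.6 210. ] [-77.2  -6.2 221.8]
red [334, 248, 6, 4, 16] [-78.7  10.4 211.7] [-96.8   8.6 210.7] [-77.6  11.6 222.7]
red [282, 149, 9, 8, 56] [-69.5   0.6 227.9] [-72.9  -8.5 213.8] [-67.9   9.4 234.9]
1.2 [-71.8 212.6]
rows for (np.float64(-71.84058728854467), 1, np.float64(212.5569884758241), -0.6) [-0.0056, -0.0002, 0.0078] [0.0003, 0.0014, 0.0002]
1.0 [-62.8 208.7]
rows for (np.float64(-62.849599966884846), 1, np.float64(208.65298517319138), -0.6) [-0.0108, -0.0002, 0.0161] [0.0003, 0.0014, 0.0002]
0.8 [-54.8 203. ]
rows for (np.float64(-54.813439514687474), 1, np.float64(203.0405685821181), -0.6) [-0.0143, -0.0002, 0.0253] [0.0003, 0.0014, 0.0002]
0.6 [-48.1 195.9]
rows for (np.float64(-48.05248228961087), 1, np.float64(195.94348804108577), -0.6) [-0.0158, -0.0002, 0.035] [0.0003, 0.0014, 0.0002]
```

```bash
python3 -m handwheel '[[-0.0028,0,0.0039,0,0,0,-1],[-0.0056,0,0.0078,0,0,0,-1],[-0.0056,0,0.0078,0,0,0,-1],[-0.0056,0,0.0078,0,0,0,-1]]'
python3 - <<'E'
from h import *
st()
a,wt=pts("scene"); blobs(a,cab(wt.reshape(-1,3)).reshape(wt.shape),105,185,270,330)
for th in (1.0,.8,.6): t=tip(th); to(t[0],t[1],-.6,y=1,grasp=23)
E
```

```text
clock: 14.42
position: [606.1, -82.9, 192.9]
ee_rot: [-0.016, 0.955, 0.005, 0.296]
contact_force: [-0.9, -0.1, 1.3]
gripper_width: -0.0
grasp_force: 0.6
t 14.43 cabTCP [-58.9   1.1 192.9] tau -0.6 g19 [-69.6   1.1 208.6] F [-0.9 -0.1  1.3] w -0.0 0.6
red [280, 154, 10, 6, 37] [-59.4   2.6 229.6] [-61.7  -8.  218.2] [-56.9  10.9 233.3]
rows for (np.float64(-62.849599966884846), 1, np.float64(208.65298517319138), -0.6) [-0.0056, -0.0001, 0.0078] [0.0002, 0.0002, 0.0003]
rows for (np.float64(-54.813439514687474), 1, np.float64(203.0405685821181), -0.6) [-0.0091, -0.0001, 0.017] [0.0002, 0.0002, 0.0003]
rows for (np.float64(-48.05248228961087), 1, np.float64(195.94348804108577), -0.6) [-0.0107, -0.0001, 0.0266] [0.0002, 0.0002, 0.0003]
```

```bash
python3 -m handwheel '[[-0.0028,0,0.0039,0,0,0,-1],[-0.0056,0,0.0078,0,0,0,-1],[-0.0056,0,0.0078,0,0,0,-1],[-0.0056,0,0.0078,0,0,0,-1]]'
python3 - <<'E'
from h import *
st(); s=read_state()
for n,b in dict(scene=(105,185,270,330),top=(200,280,340,400)).items():
    a,wt=pts(n); blobs(a,cab(wt.reshape(-1,3)).reshape(wt.shape),*b)
s=read_state(); im,d=get_image("wrist"); w=wpts(d,s["position"],s["ee_rot"]); blobs(im,w,0,390,200,450)
cv2.imwrite("pics/w8.png",cv2.resize(im[60:310,190:450],None,fx=2.3,fy=2.3))
for th in (.8,.6): t=tip(th); to(t[0],t[1],-.6,y=1,grasp=23)
E
```

```text
clock: 14.98
position: [615.2, -82.6, 189.7]
ee_rot: [-0.016, 0.955, 0.005, 0.296]
contact_force: [-1.5, 0.3, 0.9]
gripper_width: 0.1
grasp_force: 1.0
t 14.97 cabTCP [-49.8   1.1 189.7] tau -0.6 g19 [-60.5   1.1 205.4] F [-1.5  0.3  0.9] w 0.1 1.0
red [279, 159, 10, 4, 26] [-48.1   3.  225.5] [-51.8  -6.6 215.1] [-46.4  11.2 228.2]
red [360, 211, 11, 8, 58] [-54.1   2.2 222.7] [-60.7  -9.1 213. ] [-49.6  12.4 229.2]
red [297, 250, 8, 3, 15] [-74.6  -7.6 213.7] [-76.5  -9.2 206.4] [-63.5  -6.1 215.2]
red [231, 318, 5, 4, 14] [ 79.8 -80.  201. ] [-108.6  -83.   200.7] [ 83.5 -26.7 260.7]
rows for (np.float64(-54.813439514687474), 1, np.float64(203.0405685821181), -0.6) [-0.0035, -0.0001, 0.0093] [0.0001, 0.0003, 0.0002]
rows for (np.float64(-48.05248228961087), 1, np.float64(195.94348804108577), -0.6) [-0.0051, -0.0001, 0.0189] [0.0001, 0.0003, 0.0002]
```

View pics/w8.png

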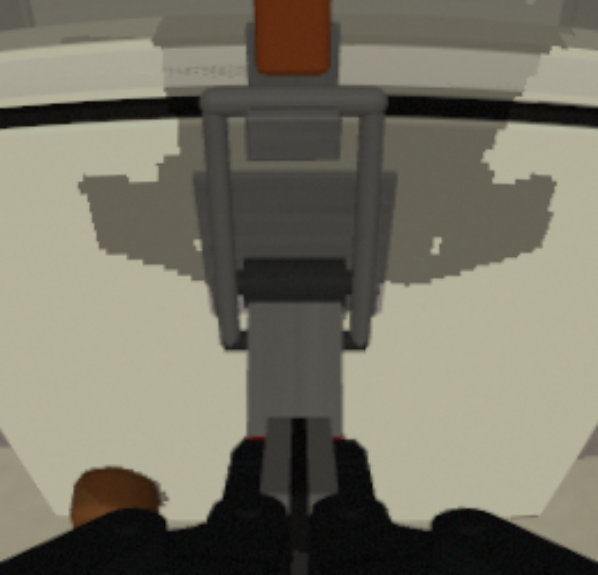

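Run:
```python
from h import *
s=read_state(); im,d=get_image("wrist"); w=wpts(d,s["position"],s["ee_rot"])
for v in range(64,136,4): print(v,[tuple(int(a) for a in w[v,c].round()) for c in (285,303,312,320,328,340,350)])
```

```text
64 [(-133, -17, 136), (-149, -5, 171), (-149, -2, 171), (-149, 2, 170), (-149, 5, 171), (-133, 12, 136), (-133, 18, 136)]
68 [(-134, -16, 142), (-147, -5, 171), (-147, -2, 171), (-147, 2, 171), (-147, 5, 171), (-134, 12, 142), (-134, 17, 143)]
72 [(-134, -16, 147), (-146, -5, 173), (-146, -2, 172), (-146, 2, 172), (-145, 5, 171), (-134, 12, 148), (-134, 17, 148)]
76 [(-133, -16, 150), (-143, -5, 171), (-143, -2, 171), (-144, 2, 172), (-144, 5, 172), (-133, 12, 150), (-133, 17, 151)]
80 [(-131, -16, 150), (-142, -5, 172), (-142, -2, 173), (-142, 2, 173), (-142, 5, 172), (-131, 12, 151), (-131, 17, 151)]
84 [(-129, -16, 151), (-140, -5, 172), (-140, -2, 173), (-140, 2, 173), (-139, 5, 171), (-128, 12, 150), (-129, 17, 151)]
88 [(-127, -16, 151), (-138, -6, 172), (-139, -2, 174), (-139, 2, 174), (-139, 5, 174), (-126, 12, 151), (-126, 17, 150)]
92 [(-124, -16, 150), (-133, -6, 166), (-132, -2, 166), (-133, 2, 167), (-133, 5, 166), (-124, 12, 151), (-124, 17, 151)]
96 [(-122, -16, 151), (-131, -6, 167), (-131, -2, 167), (-131, 2, 166), (-131, 5, 167), (-122, 12, 151), (-121, 17, 150)]
10
[... 399 characters left out ...]
, 180), (-131, -2, 180), (-130, 2, 179), (-130, 5, 180), (-111, 13, 150), (-127, 15, 174)]
116 [(-125, -14, 174), (-128, -6, 180), (-128, -2, 180), (-129, 2, 181), (-128, 5, 180), (-109, 13, 150), (-125, 15, 174)]
120 [(-123, -14, 175), (-127, -6, 181), (-127, -2, 181), (-127, 2, 180), (-126, 5, 180), (-106, 13, 151), (-123, 15, 176)]
124 [(-122, -14, 176), (-124, -6, 179), (-124, -2, 180), (-124, 2, 180), (-124, 5, 180), (-103, 13, 151), (-121, 15, 175)]
128 [(-119, -14, 176), (-123, -6, 182), (-122, -2, 180), (-122, 2, 180), (-122, 5, 180), (-102, 13, 152), (-119, 16, 175)]
132 [(-117, -14, 176), (-98, -8, 151), (-98, -3, 151), (-98, 2, 151), (-97, 6, 150), (-98, 13, 151), (-116, 16, 175)]
```

The bar top is at 174, under the lip top at 180 and behind the lip front. The door has drawn in about 4 mm, so the latch is hooked. I continue, turning the tool with the lever.

Run:
```python
from h import *
t=tip(.8); to(t[0],t[1],-.6,y=1,grasp=23)
for th in (.6,.4,.2,.05,-.03):
    c=np.array([-77.7,172])+45*np.array([np.cos(th),np.sin(th)])+3*np.array([-np.sin(th),np.cos(th)]); to(c[0],c[1],-max(th,.1),y=1,grasp=23)
```

```text
rows for (np.float64(-54.813439514687474), 1, np.float64(203.0405685821181), -0.6) [-0.0035, -0.0001, 0.0093] [0.0001, 0.0003, 0.0002]
rows for (np.float64(-42.25382474924958), 1, np.float64(199.88491814750563), -0.6) [-0.012, -0.0001, 0.019] [0.0001, 0.0003, 0.0002]
rows for (np.float64(-37.420510296796124), 1, np.float64(192.28700838589793), -0.4) [-0.0072, -0.0001, 0.0275] [0.0001, 0.2003, 0.0002]
rows for (np.float64(-34.19301198952931), 1, np.float64(183.88031961930147), -0.2) [-0.0007, -0.0001, 0.0349] [0.0001, 0.4003, 0.0002]
rows for (np.float64(-32.90617579003855), 1, np.float64(177.24531339836543), -0.1) [0.0041, -0.0001, 0.0401] [0.0001, 0.5003, 0.0002]
rows for (np.float64(-32.630261980688076), 1, np.float64(173.64885259213466), -0.1) [0.0059, -0.0001, 0.0433] [0.0001, 0.5003, 0.0002]
```

```bash
python3 -m handwheel '[[-0.003,0,0.005,0,0,0,-1],[-0.006,0,0.0095,0,0,0,-1],[-0.009,0,0.0145,0,0,0,-1],[-0.012,0,0.019,0,0,0,-1],[-0.012,0,0.019,0,0,0,-1]]'
python3 - <<'E'
from h import *
st()
for n,b in dict(scene=(105,185,270,330),top=(190,280,340,400)).items():
    a,wt=pts(n); blobs(a,cab(wt.reshape(-1,3)).reshape(wt.shape),*b)
for th in (.5,.4,.3,.2,.05,-.03):
    c=np.array([-77.7,172])+45*np.array([np.cos(th),np.sin(th)])+3*np.array([-np.sin(th),np.cos(th)]); to(c[0],c[1],-max(th,.1),y=1,grasp=23)
E
```

```text
clock: 15.8
position: [635.8, -81.9, 180.5]
ee_rot: [-0.016, 0.955, 0.005, 0.295]
contact_force: [-1.2, 0.5, 0.3]
gripper_width: 0.2
grasp_force: 0.4
t 15.8 cabTCP [-29.1   1.  180.5] tau -0.6 g19 [-39.9   1.  196.2] F [-1.2  0.6  0.3] w 0.2 0.4
red [276, 168, 12, 5, 36] [-30.9   1.2 209.3] [-36.8 -10.4 206. ] [-27.6  11.1 212.3]
red [360, 204, 10, 6, 43] [-34.5   2.2 209.2] [-42.9  -8.8 204.4] [-30.6  11.7 214.9]
rows for (np.float64(-39.64706133074584), 1, np.float64(196.20689692286027), -0.5) [0.0028, -0.0001, 0.0044] [0.0003, 0.1013, 0.0004]
rows for (np.float64(-37.420510296796124), 1, np.float64(192.28700838589793), -0.4) [0.0054, -0.0001, 0.0086] [0.0003, 0.2013, 0.0004]
rows for (np.float64(-35.59641860933175), 1, np.float64(188.1644187671371), -0.3) [0.0085, -0.0001, 0.0124] [0.0002, 0.3013, 0.0004]
rows for (np.float64(-34.19301198952931), 1, np.float64(183.88031961930147), -0.2) [0.0119, -0.0001, 0.016] [0.0002, 0.4013, 0.0004]
rows for (np.float64(-32.90617579003855), 1, np.float64(177.24531339836543), -0.1) [0.0167, -0.0001, 0.0211] [0.0002, 0.5013, 0.0004]
rows for (np.float64(-32.630261980688076), 1, np.float64(173.64885259213466), -0.1) [0.0185, -0.0001, 0.0243] [0.0002, 0.5013, 0.0004]
```

The force is lower than I expected, so I check that the bar is still caught.

Run:
```python
from h import *
s=read_state(); im,d=get_image("wrist"); w=wpts(d,s["position"],s["ee_rot"]); print(s["contact_force"].round(1))
m=(w[...,2]>160)&(w[...,2]<190)&(w[...,0]<-100)&(w[...,0]>-150)&(abs(w[...,1])<20); v,u=np.where(m); print(v.min(),v.max(),u.min(),u.max())
for r in range(v.min(),v.max()+1,4):
    c=np.where(m[r])[0]; print(r,[tuple(int(a) for a in w[r,k].round()) for k in c[::max(1,len(c)//6)]])
```

```text
[-0.4  1.   0.5]
19 138 270 364
19 [(-150, -7, 169)]
23 [(-149, -6, 172), (-149, -4, 173), (-149, -2, 172), (-149, 0, 172), (-149, 2, 174), (-149, 4, 173), (-149, 7, 172)]
27 [(-147, -7, 171), (-147, -4, 172), (-148, -2, 173), (-148, 0, 172), (-148, 2, 173), (-147, 4, 172), (-148, 6, 173)]
31 [(-146, -7, 171), (-146, -4, 172), (-146, -2, 172), (-146, 0, 173), (-146, 2, 172), (-146, 4, 174), (-146, 6, 172)]
35 [(-144, -7, 171), (-144, -4, 173), (-145, -2, 175), (-145, 0, 173), (-145, 2, 173), (-145, 4, 174), (-144, 6, 172)]
39 [(-141, -8, 166), (-143, -5, 174), (-143, -3, 172), (-143, 0, 174), (-143, 2, 173), (-143, 5, 174), (-141, 8, 167)]
43 [(-139, -8, 167), (-141, -5, 173), (-142, -3, 176), (-141, 0, 173), (-142, 2, 174), (-142, 5, 174), (-139, 8, 167)]
47 [(-138, -9, 167), (-140, -5, 174), (-140, -3, 174), (-140, 0, 174), (-140, 2, 174), (-139, 5, 172), (-140, 7, 173)]
51 [(-135, -9, 165), (-138, -6, 173), (-138, -3, 174), (-138, 0, 174), (-139, 2, 175), (-138, 5, 173), (-138, 7, 172)]
55 [(-134, -8, 168), (-137, -5, 173), (-137, -3, 175), (-137, 0, 173), (-137, 2, 174), (-137, 5
[... 1682 characters left out ...]
174), (-111, 18, 173)]
115 [(-110, -17, 174), (-110, -16, 175), (-111, -14, 176), (-110, 13, 174), (-111, 15, 176), (-111, 17, 176)]
119 [(-109, -17, 175), (-109, -15, 176), (-108, -14, 175), (-108, 13, 175), (-109, 15, 175), (-109, 17, 175)]
123 [(-107, -17, 176), (-107, -15, 176), (-106, -14, 175), (-106, 14, 175), (-107, 15, 175), (-108, 17, 177)]
127 [(-104, -17, 175), (-106, -15, 177), (-105, -14, 176), (-104, 13, 175), (-105, 15, 176), (-105, 17, 176)]
131 [(-103, -17, 176), (-103, -15, 177), (-103, -14, 176), (-102, 13, 175), (-104, 15, 177), (-103, 17, 177)]
135 [(-101, -17, 176), (-102, -16, 177), (-101, -15, 176), (-101, -13, 177), (-101, 14, 177), (-102, 15, 178), (-102, 17, 177)]
```

It is still caught, and the door is now about 7 mm in. I press on to flat.

```bash
python3 -m handwheel '[[0.0028,0,0.0044,0,0.1,0,-1],[0.0054,0,0.0086,0,0.2,0,-1],[0.0085,0,0.0124,0,0.3,0,-1],[0.012,0,0.016,0,0.4,0,-1],[0.0167,0,0.021,0,0.5,0,-1],[0.0167,0,0.021,0,0.5,0,-1],[0.0167,0,0.021,0,0.5,0,-1]]'
python3 - <<'E'
from h import *
st()
for n,b in dict(scene=(105,195,265,330),top=(190,280,340,400)).items():
    a,wt=pts(n); blobs(a,cab(wt.reshape(-1,3)).reshape(wt.shape),*b)
to(-32.5,172,-.1,y=1,grasp=23)
E
```

```text
clock: 16.82
position: [633.6, -81.9, 154.1]
ee_rot: [-0.017, 0.999, 0.001, 0.051]
contact_force: [-1.0, -0.1, -0.4]
gripper_width: 0.1
grasp_force: 0.0
t 16.82 cabTCP [-31.3   1.1 154.1] tau -0.101 g19 [-33.3   1.1 173. ] F [-1.  -0.1 -0.4] w 0.1 0.0
orange [298, 138, 5, 7, 23] [-152.2    2.2  175.5] [-158.9   -5.5  172.5] [-111.8   17.4  216.4]
red [277, 179, 10, 5, 31] [-20.6   3.  180.9] [-31.   -7.  178.2] [-16.6  11.  183.3]
orange [362, 252, 6, 13, 74] [-147.8    2.   174.8] [-161.1   -4.4  170.6] [-134.1    7.1  177.9]
rows for (-32.5, 1, 172, -0.1) [-0.001, -0.0001, 0.0055] [0.0, 0.0014, 0.0003]
```

```bash
python3 -m handwheel '[[-0.0003,0,0.002,0,0,0,-1],[-0.0007,0,0.004,0,0,0,-1],[-0.001,0,0.0055,0,0,0,-1],[-0.001,0,0.0055,0,0,0,-1]]'
python3 - <<'E'
from h import *
st()
for n,b in dict(scene=(105,195,265,330),top=(190,280,340,400)).items():
    a,wt=pts(n); blobs(a,cab(wt.reshape(-1,3)).reshape(wt.shape),*b)
E
```

```text
clock: 17.42
position: [635.1, -81.9, 149.6]
ee_rot: [-0.017, 0.999, 0.001, 0.05]
contact_force: [-2.4, 0.4, 4.6]
gripper_width: 0.3
grasp_force: 2.2
t 17.43 cabTCP [-29.9   1.1 149.6] tau -0.1 g19 [-31.8   1.1 168.5] F [-2.4  0.5  4.6] w 0.3 2.2
orange [298, 138, 5, 8, 28] [-150.5    1.   176. ] [-158.6   -4.9  174. ] [-123.4   12.4  198.8]
red [277, 181, 9, 5, 27] [-19.6   2.5 175. ] [-27.3  -7.6 172.8] [-16.4  10.3 177.7]
orange [362, 252, 6, 13, 75] [-147.7    2.1  175.2] [-160.9   -4.4  171.4] [-134.1    7.1  179.5]
```

```bash
python3 -m handwheel '[[0,0,0.0015,0,0,0,-1],[0,0,0.003,0,0,0,-1],[0,0,0.003,0,0,0,-1]]'
python3 -m handwheel '[[0,0,-0.01,0,0,0,-1],[0,0,-0.04,0,0,0,-1],[0,0,-0.09,0,0,0,-1],[0,0,-0.14,0,0,0,-1],[0.03,0,-0.16,0,0,0,-1],[0.06,0,-0.16,0,0,0,-1],[0.08,0,-0.16,0,0,0,-1],[0.08,0,-0.16,0,0,0,-1]]'
python3 - <<'E'
from h import *
st()
for n,b in dict(scene=(105,195,265,330),top=(190,280,340,400)).items():
    a,wt=pts(n); blobs(a,cab(wt.reshape(-1,3)).reshape(wt.shape),*b)
s=read_state(); im,d=get_image("wrist"); w=wpts(d,s["position"],s["ee_rot"]); blobs(im,w,50,390,200,450)
cv2.imwrite("pics/w9.png",im)
r=w.reshape(-1,3); f=r[(r[:,2]>90)&(r[:,2]<145)&(r[:,0]<-120)&(r[:,0]>-145)&(abs(r[:,1])<100)]; print("door front",np.percentile(f[:,0],[2,20,50,80]),"tilt",np.polyfit(f[:,2],f[:,0],1))
E
```

```text
clock: 17.9
position: [635.2, -82.0, 149.3]
ee_rot: [-0.017, 0.999, 0.0, 0.051]
contact_force: [-8.3, 2.3, 14.6]
gripper_width: -0.2
grasp_force: 7.8
clock: 18.9
position: [539.5, -85.1, 297.4]
ee_rot: [-0.017, 0.999, 0.001, 0.051]
contact_force: [0.1, 0.4, 0.4]
gripper_width: 0.1
grasp_force: 0.0
t 18.9 cabTCP [-125.5    1.   297.4] tau -0.102 g19 [-127.5    1.   316.3] F [0.1 0.4 0.4] w 0.1 0.0
orange [296, 138, 7, 9, 41] [-145.2    0.3  175.7] [-157.6   -4.3  173.2] [-133.5    5.8  179.1]
red [277, 176, 11, 10, 77] [-27.    1.2 175.6] [-37.9  -9.  173.2] [-16.9  10.5 177.4]
red [359, 202, 10, 10, 89] [-29.    1.7 175.2] [-40.3  -8.  171.8] [-19.1  11.  180.3]
orange [312, 137, 14, 33, 453] [-149.3    1.2  176. ] [-163.6   -5.4  174.6] [-134.6    6.8  177.5]
door front [-131.82614423 -131.24293533 -130.781257   -130.33595908] tilt [-1.29702427e-02 -1.29255232e+02]
```

View pics/w9.png

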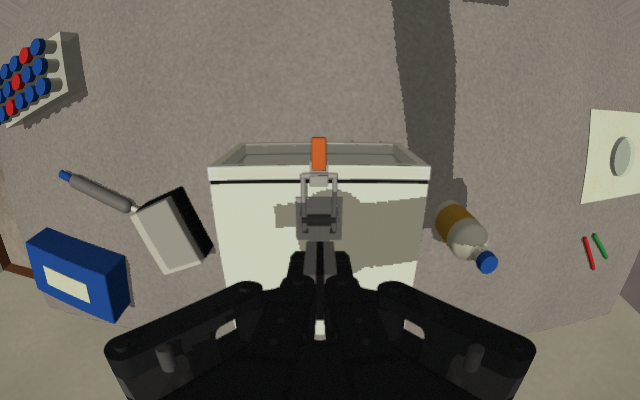

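Run:
```python
from h import *
s=read_state(); im,d=get_image("wrist"); w=wpts(d,s["position"],s["ee_rot"])
for r in range(164,194,3): print(r,[tuple(int(a) for a in w[r,k].round()) for k in (303,314,319,324,336)])
from bench import job_done
z=[w[r,319] for r in range(164,194)]
lip=max(p[2] for p in z); print("lip top",lip)
if lip>177: print(job_done())
```

```text
164 [(-132, -15, 148), (-139, -4, 176), (-139, 1, 177), (-138, 6, 175), (-132, 19, 148)]
167 [(-129, -15, 150), (-136, -4, 175), (-136, 1, 176), (-136, 6, 176), (-129, 19, 151)]
170 [(-126, -15, 151), (-132, -4, 175), (-132, 1, 173), (-130, 6, 167), (-126, 19, 151)]
173 [(-129, -14, 171), (-129, -4, 172), (-129, 1, 172), (-128, 6, 171), (-123, 19, 151)]
176 [(-126, -14, 174), (-128, -4, 180), (-128, 1, 179), (-128, 6, 179), (-127, 17, 175)]
179 [(-123, -14, 173), (-125, -4, 180), (-125, 1, 180), (-125, 6, 180), (-123, 18, 174)]
182 [(-120, -14, 173), (-122, -4, 179), (-122, 1, 179), (-122, 6, 180), (-120, 18, 173)]
185 [(-117, -14, 174), (-119, -4, 180), (-119, 1, 180), (-119, 6, 181), (-117, 18, 173)]
188 [(-114, -14, 173), (-106, -4, 149), (-107, 1, 152), (-106, 6, 151), (-114, 18, 173)]
191 [(-111, -14, 174), (-103, -4, 151), (-103, 1, 151), (-103, 6, 151), (-111, 18, 174)]
lip top 181.20850226722587
the job is handed in; nothing more can be done
None
```

The job is handed in at about 19 s of 72: the loop bar is caught under the keeper's lip, the red lever is flat on its stop, the door is drawn in, the robot is clear, and the bottle, jar and tip box were not touched. My highest readings were about 20 N pushing the loop against the keeper and 17 N on the lever.

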